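# Lock the levelling screw of the cup stand

### The job

The levelling screw of the stone cup stand is already set right: lock it there. Fit the loose steel keeper fully down over the screw's crossbar and the fixed lug beside it so that the screw cannot turn, then turn the lever nut below clockwise (seen from above) by its upright pin until it jams and pushes back with about 10 N at the pin, never more than 15 N. The screw must not turn by more than a twentieth of a turn; leave the keeper on, let go of everything, and do not disturb the teapots, cup and tin.

Things in the scene. Friction and masses are not known exactly. Their poses are not given: they have to be found in the camera images.
- stand: Fixed cup stand. Origin on the vertical axis of its levelling screw, at shelf height; z up, x points from the screw to the fixed lug and on to the stone slab (150 x 210 x 30 mm, near edge at x = 95 mm) that carries a teapot. A steel foot plate 8 mm thick lies under the screw, x -57 to 93, y +-31 mm. Lever nut on the screw at z 22 to 34 mm: a flat arm (top at z = 31 mm) with an upright pin.
- crossbar (a point): Centre of the crossbar on top of the levelling screw, on the screw's axis, 51 mm above the shelf: a steel bar 60 x 10 x 14 mm (x, y, z), turning with the screw; top at 58 mm. It starts in line with the lug within 0.05 rad (3 degrees).
- lug (a point): Centre of the top of the fixed lug: an upright steel tab on the stand, 22 mm along the stand's x (40 to 62 mm from the screw axis), 10 mm thick, top 58 mm above the shelf, level with the crossbar's top.
- home (a point): Point of the stand where the keeper's centre is when the keeper is fully home: on the stand's x axis, 35 mm from the screw axis, 69 mm up. Axes as the stand's. The slot then straddles the lug and the half of the crossbar next to it, its roof resting on both, with 2 mm play each side.
- keeper_mid (a point): Centre of the loose steel keeper, 130 to 210 g: an inverted channel 64 mm long (x), 24 mm wide (y), slot open below, 14 wide and 14 mm deep, with an upright grip fin on top 44 long (x), 12 thick (y), 30 mm tall. 50 mm tall overall, z up, this point 25 mm above its underside. Starts standing on the shelf, slot down; works either way round.
- pin_mid (a point): Middle of the nut's upright round pin, 12 mm across, free from 32 to 74 mm above the shelf; this point is 56 mm up, 70 mm from the screw axis, at first on the side away from the lug. The nut turns clockwise with about 3 N at the pin and jams 0.8 to 1.7 rad farther on (varies, to be felt). An unheld screw turns along with the nut.
- screw (a joint): Turn of the levelling screw from the position in line with the lug, rad, counter-clockwise from above positive; starts within 0.05. Its setting counts as lost beyond 0.3 (a twentieth of a turn) either way.
- lever (a joint): Springy bend of the nut's arm, rad, positive when the pin is pushed clockwise: 0.005 rad per newton at the pin (14 N m/rad), 0 when let go. It tells the tightening force only, not the turn of the nut. Tight: above 0.036 (7.2 N) for 0.2 s; above 0.08 (16 N) is overtightened.
- teapot_a: Bystander: glass teapot, 115 mm tall, 92 mm across without spout and handle, standing on the stand's slab; origin under its centre.
- teapot_b: Bystander: glass teapot, 130 mm tall, 104 mm across, standing on the shelf; origin under its centre.
- cup: Bystander: plastic cup, 85 mm tall, 74 mm across, on the shelf; origin under its centre.
- tin: Bystander: steel tin with closed cap, 86 mm tall, 76 mm across, on the shelf; origin under its centre.
Mind the look-alikes: they are no part of the job. What is meant by the part that bears keeper_mid is not blue or brown, and is the larger of those in its own colour.

How it is judged (in metres and radians):
On the way, in this order (a step that is already met when the one before it is completed fails the run):
1. the keeper sits fully home over the crossbar and the lug (horizontal distance between keeper_mid and home below 0.01 m and z of keeper_mid in the frame of home between -0.003 and 0.002 m and angle between keeper_mid's own z axis and vertical below 0.06 rad and angle between the x axis of keeper_mid and the x axis of stand, either way round below 0.2 rad), for 0.2 s.
2. with the keeper home, the nut is jammed tight: its arm bends by more than 0.036 rad (7.2 N at the pin) (all of step 1 and value of joint lever above 0.036 rad), for 0.2 s.
At the end, for the whole second after the job is handed in: Keeper home (10 mm sideways, 2 mm in height, upright, along the stand); nut jammed with over 7.2 N (never over 16 N), pin at least 46 mm from its start, arm unbent, let go; screw within 0.3 rad of the lug line; teapots, cup and tin upright within 20 mm of their places (all of step 1 and linear speed of keeper below 0.01 m/s and value of joint screw between -0.3 and 0.3 rad and distance of pin_mid from where it was at the start of the episode above 0.046 m and value of joint lever between -0.01 and 0.01 rad and distance of each of teapot_a, teapot_b, cup, tin from where it was at the start of the episode below 0.02 m and angle between each of teapot_a, teapot_b, cup, tin's own z axis and vertical below 0.1 rad); the robot touches nothing.
It fails at once if the nut is overtightened or its arm overbent: more than 0.08 rad (16 N at the pin) (value of joint lever above 0.08 rad or value of joint lever below -0.08 rad).
It fails at once if the screw turns by more than 0.3 rad (a twentieth of a turn) (value of joint screw above 0.3 rad or value of joint screw below -0.3 rad).
It fails at once if a teapot, the cup or the tin is shoved by 20 mm or tipped (distance of any of teapot_a, teapot_b, cup, tin from where it was at the start of the episode above 0.02 m or angle between any of teapot_a, teapot_b, cup, tin's own z axis and vertical above 0.2 rad).
It also fails if it takes over 54 s, if anything falls off the work surface, if the arm or the gripper's body presses on something with over 40 N, if the wrist force passes 120 N, or if a joint passes its speed limit or range.

### The arm

A 7-joint arm with a two-finger parallel gripper is mounted at the origin on the work surface. World frame = base frame: x ahead of the robot, y to its left, z up, the work surface at z = 0. Lengths are in mm, angles in rad, forces in N, time in s.
With the tool pointing down it reaches from about 400 to 875 mm from the base axis. Payload 4.4 kg.
Tool frame: the origin (TCP) lies at the very end of the fingers, on their centre line; the grasp point (between the pads) lies ctrl.grip_depth behind it (ctrl.grip_depth is the distance from the TCP to the grasp point, in mm); z points along the fingers, y is the direction in which the jaws open and shut (so a half turn about z gives the same grasp; the last joint's range is limited). The gripper opens to 85 mm and grips with 20 to 120 N. Pads are 22 mm wide; open, the fingers measure 114 mm over their backs; the gripper's body (76 mm by 85 mm) begins 54 mm behind the grasp point. The pads swing forward as they close: fully open they stand 13 mm farther back than shut.
Start: joints at [-1.195, 0.628, 0.038, 1.517, -0.027, 0.996, -0.02], TCP at [277.898, 587.614, 231.313] pointing down, gripper open.
Joint ranges: [-3.06, 3.06], [-0.37, 2.12], [-1.25, 1.32], [0.18, 2.47], [-1.1, 4.24], [0.23, 1.98], [-2.94, 2.94]. Speed limits (rad/s): [2.57, 2.57, 3.14, 3.14, 3.14, 3.14, 3.14].

### API

Orientations are given as [roll, pitch, yaw] about the fixed x, y, z axes, in that order (R = Rz(yaw) Ry(pitch) Rx(roll)).
In Python, from cell import ctrl gives the robot as it stands.
- The arm moves only by the tool servo_tool, never from a script. Its argument "commands" is one flat list of numbers, 5 for each row, row after row: the shift along the tool's x, y, z in units of 25 mm (1.0 is 25 mm), then the turn about the tool's z in units of 6 degrees (1.0 is 6 degrees), then the closure, from 0 (fully open) to 1 (shut). In form: [tx, ty, tz, twist, gripper, tx, ty, tz, twist, gripper, ...]. A call has 1 to 10 rows; each row is the pose to reach, as a shift and turn from the pose commanded when the call began, along the tool's axes at that moment; what a row does not reach only later rows make up. A row lasts 1/12 s, in which the tool goes at most 41.7 mm and 7.16 degrees, less where a joint would pass 70% of its speed; a pose out of reach is approached as far as the arm can. A call with a gripper value outside its range is refused whole. The fingers move at their own pace and stop on an object; the grip force is fixed at half the most. Time passes only in rows, so rows that repeat a pose let the fingers close. It gives the time, the measured TCP pose, the force and the opening at its end, in the units of the state.
- ctrl.read_state(): the state, without advancing time (a new reading comes with each control period).
- ctrl.get_image(name): name is "side" or "top" or "wrist"; returns a dict with "img" (480x640x3 uint8, blue, green, red), "K" (3x3 intrinsics, pixels), "T" (4x4, takes a point from camera to world coordinates). Camera axes: x right, y down, z forward; pixel columns grow to the right and rows downward; lengths in mm; the calibration is good to about 2 mm. A picture is of the moment at which its call begins. There is no depth.
- ctrl.finish_job(): hands the job in, once; it reports no verdict.
The state is a dict: "clock": time; "qpos": joint angles; "qd": joint speeds; "tau": joint torques, N m; "eef_pos": TCP position; "tool_rot": TCP orientation; "force": force on the tool from outside, world axes, zero at the start; "torque": the same for the moment, N m; "width": finger opening in mm.
Only numpy, scipy, OpenCV 4.12 (cv2) and the standard library are available. Lean on these libraries where they do the work, as an engineer would, in place of code of your own. Each camera call takes 0.05 s, during which the arm holds its last target.

## Working session

There is one attempt and no reset: what is moved stays moved. The work goes in short steps, Python scripts to look and compute and a tool call to move; the robot and the scene stay as the last step left them, time stands still between calls to the robot, and variables do not carry over. Pictures are saved under pics/ and viewed, and the job is handed in when it is done.

Besides the shell and the picture viewer there is one more tool, called after "Emit:" as name(argument=value, ...), one argument or row to a line, values as JSON. servo_tool: Moves the arm, as the interface text tells. Its arguments: {"type":"object","properties":{"commands":{"type":"array","items":{"type":"number"}}},"required":["commands"]}

```bash
ls; mkdir -p pics; python3 - <<'E'
from cell import ctrl
import cv2,numpy as np
print(ctrl.read_state(), ctrl.grip_depth)
for n in ["side","top","wrist"]:
    d=ctrl.get_image(n); cv2.imwrite(f"pics/{n}0.png",d["img"]); np.savez(f"pics/{n}0.npz",K=d["K"],T=d["T"]); print(n,d["K"].tolist(),d["T"].round(4).tolist())
E
```

```text
pics
{'clock': 0.0, 'qpos': array([-1.19478645,  0.62930949,  0.03841484,  1.51837516, -0.02701189,
        0.99633752, -0.01999583]), 'qd': array([-3.27585222e-04, -5.24060842e-04,  1.06382775e-03,  1.35744126e-03,
        8.39257055e-05,  9.31462173e-05, -9.05037568e-04]), 'tau': array([ 4.33907035e-04, -5.63400328e+01,  1.22641202e+00, -1.93443167e+01,
        1.09209248e-02,  1.06598792e-02, -2.05241639e-05]), 'eef_pos': array([277.60759138, 587.02887212, 230.41006853]), 'tool_rot': array([-3.13967999e+00, -2.12035612e-06,  2.69980225e+00]), 'force': array([ 0.07589167,  0.04030219, -0.5208717 ]), 'torque': array([-0.0015241 , -0.0465905 ,  0.03311196]), 'width': 85.88362776611251} 18.700000000000003
side [[495.30363002149824, 0.0, 324.4675090965055], [0.0, 495.30363002149824, 240.56395428331328], [0.0, 0.0, 1.0]] [[0.956, -0.1791, 0.2325, 360.4706], [-0.2932, -0.5494, 0.7825, -748.2981], [-0.0124, -0.8162, -0.5777, 650.8094], [0.0, 0.0, 0.0, 1.0]]
top [[459.23124293417663, 0.0, 314.81917869155166], [0.0, 459.23124293417663, 239.83244293411443], [0.0, 0.0, 1.0]] [[0.0113, -0.9963, 0.0852, 501.3308], [-0.9998, -0.0127, -0.016, 35.3156], [0.017, -0.085, -0.9962, 1068.2035], [0.0, 0.0, 0.0, 1.0]]
wrist [[409.131401079938, 0.0, 324.2885983912256], [0.0, 409.131401079938, 245.07994326842427], [0.0, 0.0, 1.0]] [[0.4282, 0.8702, 0.2437, 215.7477], [0.9037, -0.4114, -0.1187, 616.373], [-0.003, 0.271, -0.9626, 373.1903], [0.0, 0.0, 0.0, 1.0]]
```

View pics/side0.png

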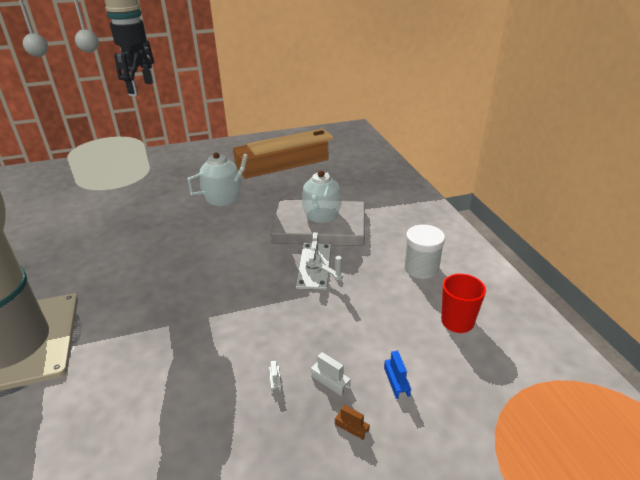

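View pics/top0.png

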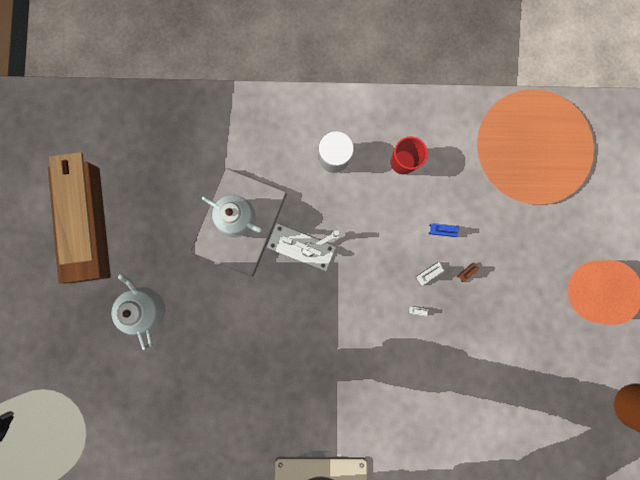

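View pics/wrist0.png

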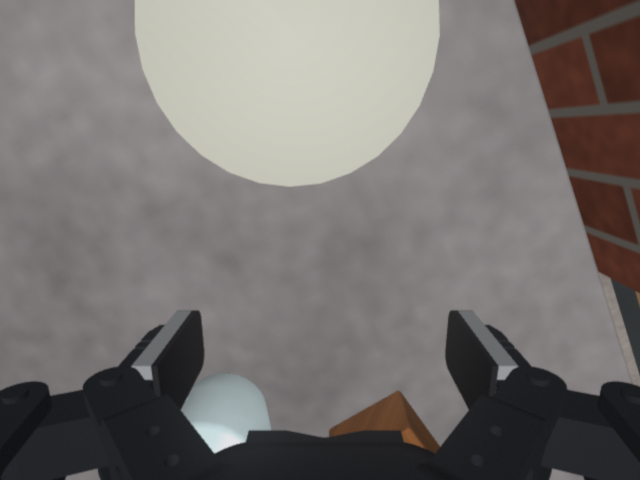

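```bash
python3 - <<'E'
import cv2
t=cv2.imread("pics/top0.png"); s=cv2.imread("pics/side0.png")
cv2.imwrite("pics/c1.png",cv2.resize(t[210:285,250:350],None,fx=8,fy=8,interpolation=cv2.INTER_CUBIC))
cv2.imwrite("pics/c2.png",cv2.resize(t[250:325,400:500],None,fx=8,fy=8,interpolation=cv2.INTER_CUBIC))
cv2.imwrite("pics/c3.png",cv2.resize(s[225:300,280:380],None,fx=8,fy=8,interpolation=cv2.INTER_CUBIC))
cv2.imwrite("pics/c4.png",cv2.resize(s[340:415,260:360],None,fx=8,fy=8,interpolation=cv2.INTER_CUBIC))
E
```

```text
(no output)
```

View pics/c1.png

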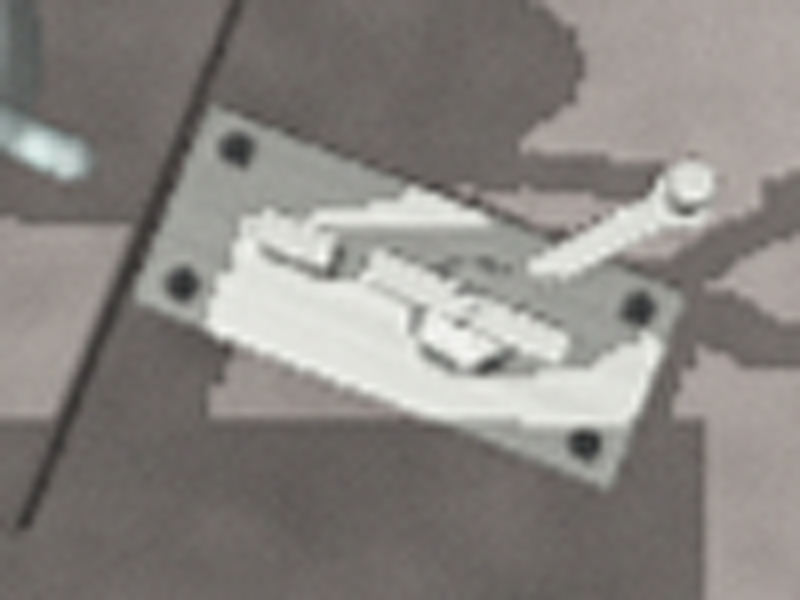

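View pics/c2.png

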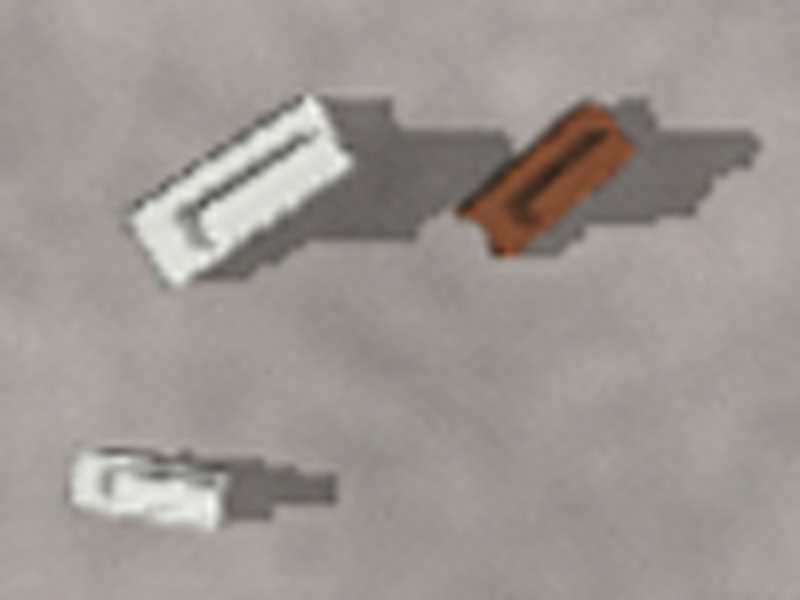

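View pics/c3.png

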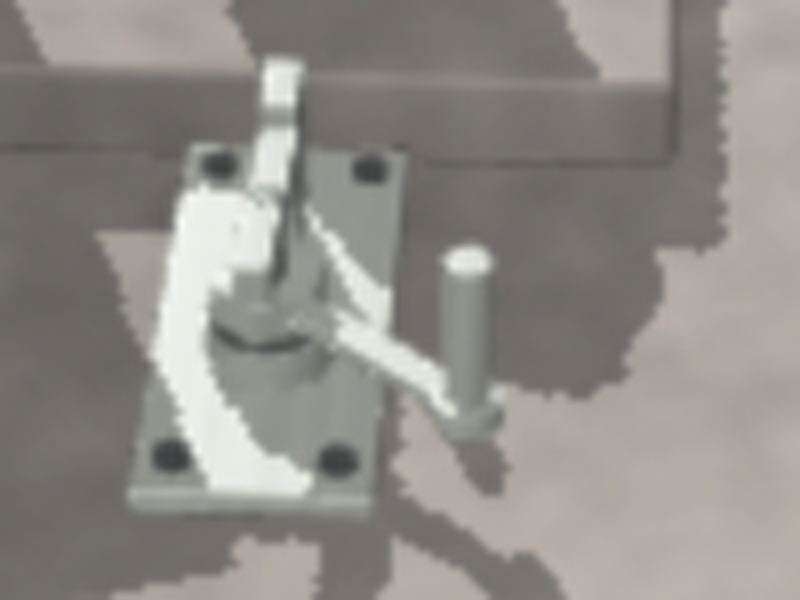

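View pics/c4.png

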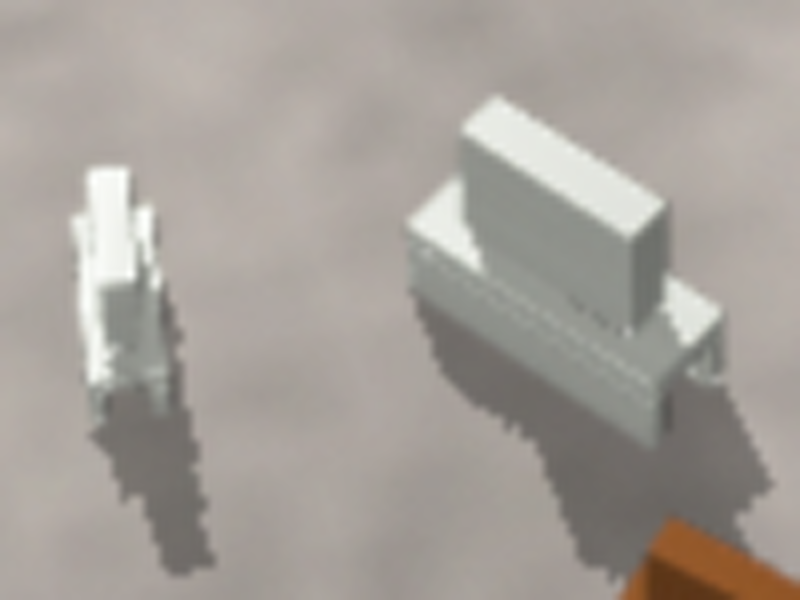

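```bash
cat > h.py <<'E'
import numpy as np, cv2
from scipy.optimize import least_squares
def cam(n):
    d=np.load(f"pics/{n}.npz"); return d["K"],d["T"]
def proj(P,K,T):
    P=np.atleast_2d(P); c=(P-T[:3,3])@T[:3,:3]; u=c@K.T; return u[:,:2]/u[:,2:]
def uncrop(p,o,s): return np.array(o)+(np.array(p,float)+.5)/s-.5
def back(p,z,K,T):
    d=T[:3,:3]@np.linalg.inv(K)@np.array([p[0],p[1],1]); o=T[:3,3]; return o+d*(z-o[2])/d[2]
def fit(obs,x0):
    def place(v,q):
        c,s=np.cos(v[2]),np.sin(v[2]); q=np.asarray(q,float)
        return np.c_[v[0]+c*q[:,0]-s*q[:,1],v[1]+s*q[:,0]+c*q[:,1],q[:,2]]
    def f(v): return np.concatenate([(proj(place(v,q),*cm)-p).ravel() for cm,p,q in obs])
    r=least_squares(f,x0,loss='soft_l1'); return r.x,[f'{e:.2f}' for e in f(r.x)]
E
python3 - <<'E'
from h import *
top=cam("top0");side=cam("side0")
pq=[(93,31,8),(93,-31,8),(-57,-31,8),(-57,31,8)]
ot=(top,uncrop([(133,300),(210,103),(682,292),(608,490)],(250,210),8),pq)
os_=(side,uncrop([(188,145),(407,152),(370,492),(130,488)],(280,225),8),pq)
for o in([ot],[os_],[ot,os_]): print("stand",*fit(o,[500,0,1.2]))
v=fit([ot,os_],[500,0,1.2])[0]
for cm,p in((top,uncrop((692,183),(250,210),8)),(side,uncrop((467,262),(280,225),8))):
    b=back(p,74,*cm); d=b[:2]-v[:2]; print("pin",b,np.hypot(*d),np.arctan2(d[1],d[0]))
# crossbar end, lug in top
kt=(top,uncrop([(315,95),(352,160),(180,290),(130,220)],(400,250),8),[(32,12,20),(32,-12,20),(-32,-12,20),(-32,12,20)])
ks=(side,uncrop([(497,95),(667,205),(632,240),(462,132),(408,228),(722,312),(655,385),(655,445),(412,290)],(260,340),8),
 [(-22,6,50),(22,6,50),(22,-6,50),(-22,-6,50),(-32,-12,20),(32,12,20),(32,-12,20),(32,-12,0),(-32,-12,0)])
for o in([kt],[ks],[kt,ks]): print("keeper",*fit(o,[430,-220,-.5]))
for n,p,z in(("tin",(336,146),86),("cup",(410,153),85),("ta",(230,211),145),("tb",(129,313),130),("cream",(40,435),0),("blue",(444,230),20)):
    print(n,back(p,z,*top).round())
E
```

```text
stand [569.52523234  34.25321859   1.20451545] ['-0.75', '-0.05', '-0.29', '-0.18', '0.81', '0.02', '0.25', '0.20']
stand [567.38922198  33.62192924   1.20707294] ['-0.14', '-0.58', '0.14', '-0.67', '0.53', '0.74', '-0.53', '0.19']
stand [568.49667501  34.19515575 -42.77648951] ['-0.74', '0.45', '-0.30', '0.30', '0.83', '0.43', '0.30', '0.63', '0.33', '-0.82', '0.58', '-0.89', '0.94', '0.46', '-0.10', '-0.11']
pin [603.08471415 -26.72970229  74.        ] 70.05833839355265 -1.0544531175093388
pin [600.85633809 -28.375261    74.        ] 70.44291906894284 -1.093505738008846
keeper [ 517.15662006 -246.13632989   24.17742398] ['-0.57', '-0.25', '0.93', '0.25', '-0.16', '-0.03', '-0.03', '0.03']
keeper [ 515.50227888 -247.28035933  -13.5535221 ] ['0.04', '-0.14', '0.62', '-0.34', '0.21', '0.05', '-0.44', '-0.27', '-0.40', '-0.40', '0.89', '-0.19', '-0.07', '0.38', '-0.16', '1.06', '-0.55', '-0.01']
keeper [ 515.79491306 -246.97916864   -7.26480026] ['0.13', '0.57', '1.41', '1.24', '-0.11', '0.34', '0.25', '0.25', '0.10', '-0.29', '0.77', '-0.59', '0.39', '-0.19', '-0.35', '-0.40', '-0.32', '-0.49', '1.03', '-0.47', '0.15', '0.13', '0.06', '0.81', '-0.47', '-0.11']
tin [792. -24.  86.]
cup [ 779. -187.   85.]
ta [637. 193. 145.]
tb [429. 392. 130.]
cream [148. 626.   0.]
blue [ 617. -279.   20.]
```

```bash
python3 - <<'E'
from h import *
top=cam("top0");side=cam("side0")
def tri(a,b):
    A=[];B=[]
    for p,(K,T) in((a,top),(b,side)):
        d=T[:3,:3]@np.linalg.inv(K)@np.array([*p,1.]);d/=np.linalg.norm(d);M=np.eye(3)-np.outer(d,d);A.append(M);B.append(M@T[:3,3])
    x=np.linalg.lstsq(np.vstack(A),np.hstack(B),rcond=None)[0]; return x.round(),[proj(x,*c).round() for c in(top,side)]
print("cream",tri((35,435),(110,158)))
print("spout a",tri((259,230.6),(320,205)))
print("small orange",back((605,292),0,*top),"big",back((537,147),0,*top))
print("spout@110",back((259,230.6),110,*top),back((259,230.6),80,*top))
S=np.array([568.5,34.2]);y=1.206;R=np.array([[np.cos(y),-np.sin(y)],[np.sin(y),np.cos(y)]])
for z in(80,110,130): print((R.T@(back((259,230.6),z,*top)[:2]-S)).round())
print("home",S+R@[35,0])
# verify crossbar/lug tops reproject
for q in([-30,-5],[-30,5],[40,-5],[62,-5],[62,5]):
    P=[*(S+R@q),58]; print(q,(proj(P,*top)-[250,210])*8,(proj(P,*side)-[280,225])*8)
E
python3 - <<'E'
import cv2
s=cv2.imread("pics/side0.png")
cv2.imwrite("pics/c5.png",cv2.resize(s[150:250,260:380],None,fx=6,fy=6,interpolation=cv2.INTER_CUBIC))
E
```

```text
cream (array([161., 605.,  59.]), [array([[ 34., 438.]]), array([[112., 158.]])])
spout a (array([609., 137.,  94.]), [array([[260., 228.]]), array([[317., 205.]])])
small orange [ 478.90888985 -661.53031507    0.        ] big [ 822.64367958 -511.6913943     0.        ]
spout@110 [601.16976481 137.02591189 110.        ] [604.29558219 140.21031764  80.        ]
[112.   4.]
[108.   6.]
[105.   7.]
home [580.98656609  66.8968755 ]
[-30, -5] [[570.90121776 330.59475184]] [[273.91045479 262.77918364]]
[-30, 5] [[557.6051274  364.32177364]] [[233.58175067 261.53175794]]
[40, -5] [[334.79367289 237.27569677]] [[296.40163604 100.55767782]]
[62, -5] [[260.69249487 207.98797572]] [[302.96775954  53.19838491]]
[62, 5] [[247.15383432 241.56441746]] [[265.48737515  52.16286015]]
```

View pics/c5.png

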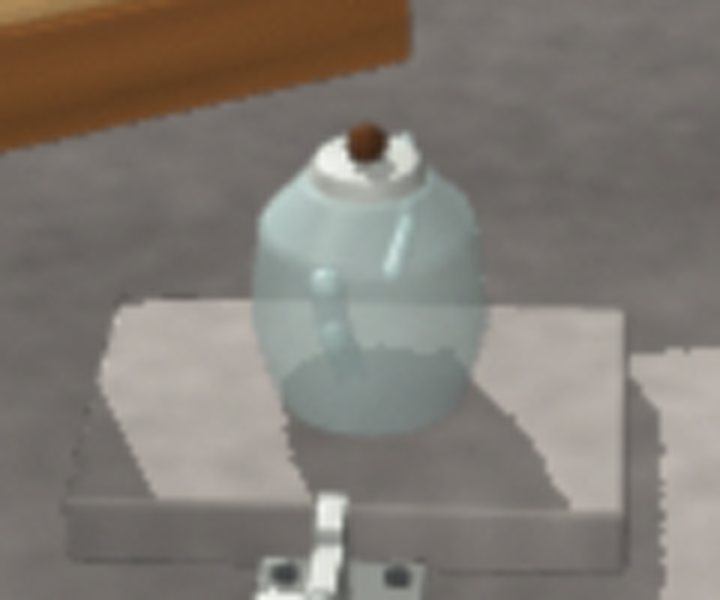

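Emit:
servo_tool(
  commands=[-1.1, -1.25, 0, 0, 0.3, -2.2, -2.5, 0, 0, 0.3, -3.3, -3.75, 0, 0, 0.3, -4.4, -5.0, 0, 0, 0.3, -5.5, -6.3, 0, 0, 0.3, -6.6, -7.5, 0, 0, 0.3, -7.7, -8.8, 0, 0, 0.3, -8.8, -10, 0, 0, 0.3, -9.9, -11.3, 0, 0, 0.3, -11, -12.5, 0, 0, 0.3],
)

```text
clock: 0.98
eef_pos: [392.6, 185.5, 231.3]
tool_rot: [-3.141, -0.0, 2.7]
force: [1.9, 0.8, -0.0]
width: 60.2
```

Emit:
servo_tool(
  commands=[-1.2, -1.36, 0, 0.6, 0.3, -2.4, -2.7, 0, 1.2, 0.3, -3.6, -4.1, 0, 1.8, 0.3, -4.8, -5.4, 0.4, 2.4, 0.3, -6.0, -6.8, 0.8, 3.0, 0.3, -7.2, -8.2, 1.3, 3.6, 0.3, -8.4, -9.6, 1.9, 4.2, 0.3, -9.6, -11.0, 2.5, 4.8, 0.3, -10.8, -12.4, 3.1, 5.15, 0.3, -11.87, -13.6, 3.6, 5.15, 0.3],
)

```text
clock: 1.82
eef_pos: [503.5, -205.2, 154.7]
tool_rot: [-3.141, -0.0, 2.159]
force: [1.3, 0.8, 0.1]
width: 59.7
```

Emit:
servo_tool(
  commands=[0, 0, 0, 0, 0.3],
)

```text
clock: 1.9
eef_pos: [503.2, -213.2, 153.6]
tool_rot: [-3.138, 0.005, 2.15]
force: [0.1, -1.4, -0.4]
width: 59.5
```

```bash
cat > snap.py <<'E'
import sys
from cell import ctrl
import cv2,numpy as np
n,tag=sys.argv[1],sys.argv[2]
d=ctrl.get_image(n); cv2.imwrite(f"pics/{tag}.png",d["img"]); np.savez(f"pics/{tag}.npz",K=d["K"],T=d["T"])
if len(sys.argv)>3:
    x,y,w,h,s=map(int,sys.argv[3:]); cv2.imwrite(f"pics/{tag}c.png",cv2.resize(d["img"][y:y+h,x:x+w],None,fx=s,fy=s,interpolation=cv2.INTER_CUBIC))
s=ctrl.read_state(); print(s["clock"],s["eef_pos"],s["tool_rot"],s["force"],s["width"])
E
python3 snap.py wrist w1
```

```text
1.95 [ 502.63481355 -208.61695014  154.10334647] [-3.13879958e+00  1.15068571e-03  2.15293747e+00] [-0.01856514 -0.40855149 -0.67359495] 59.84732914789093
```

View pics/w1.png

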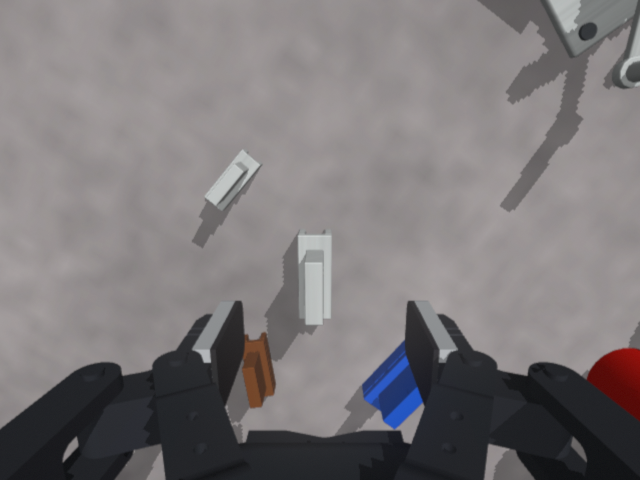

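```bash
python3 -c "
import cv2
t=cv2.imread('pics/w1.png');cv2.imwrite('pics/w1c.png',cv2.resize(t[225:335,260:360],None,fx=5,fy=5,interpolation=cv2.INTER_CUBIC))"
```

```text
(no output)
```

View pics/w1c.png

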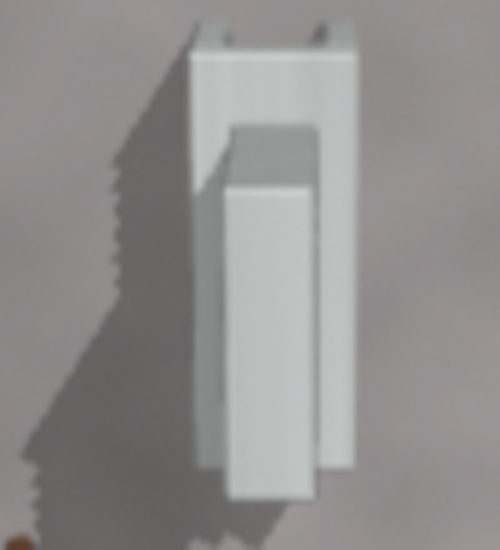

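```bash
python3 - <<'E'
from h import *
w=cam("w1")
o=(w,uncrop([(225,187),(313,187),(316,500),(227,500),(190,52),(357,52),(354,468),(196,468)],(260,225),5),
[(-22,-6,50),(-22,6,50),(22,6,50),(22,-6,50),(-32,-12,20),(-32,12,20),(32,12,20),(32,-12,20)])
v,e=fit([o],[516,-247,-.98]);print(v,e)
v[2]=(v[2]+.98)%(2*np.pi)-.98
yaw=2.153; d=v[:2]-[502.6,-208.6]; print((d@[np.cos(yaw),np.sin(yaw)])/25,(d@[np.sin(yaw),-np.cos(yaw)])/25,-np.degrees(v[2]+np.pi-yaw)/6,v[2]+np.pi)
E
```

```text
[ 515.65841351 -246.58300952   -0.99322045] ['-0.86', '-0.13', '0.49', '-0.07', '-0.11', '0.35', '-0.41', '0.29', '-0.34', '-0.38', '0.69', '-0.30', '0.76', '0.21', '-0.06', '0.10']
-1.556231885578074 -0.39913932249923073 -59.95580777597805 8.431557508301815
```

Emit:
servo_tool(
  commands=[-1.0, -0.3, 0.4, 0, 0.4, -1.55, -0.4, 1.2, 0, 0.45, -1.55, -0.4, 2.2, 0, 0.5, -1.55, -0.4, 3.2, 0, 0.5, -1.55, -0.4, 4.0, 0, 0.5, -1.55, -0.4, 4.6, 0, 0.5, -1.55, -0.4, 5.0, 0, 0.5, -1.55, -0.4, 5.15, 0, 0.5, -1.55, -0.4, 5.15, 0, 0.5],
)

```text
clock: 2.7
eef_pos: [516.5, -240.3, 26.3]
tool_rot: [-3.141, -0.001, 2.161]
force: [0.7, -0.5, -0.0]
width: 42.5
```

```bash
python3 snap.py side s2 230 320 150 100 5
```

```text
2.75 [ 516.97050404 -240.73954624   27.0996829 ] [3.14135353e+00 3.34266042e-05 2.16109563e+00] [-0.51323135  0.16793861 -0.52294094] 42.820257467456436
```

View pics/s2c.png

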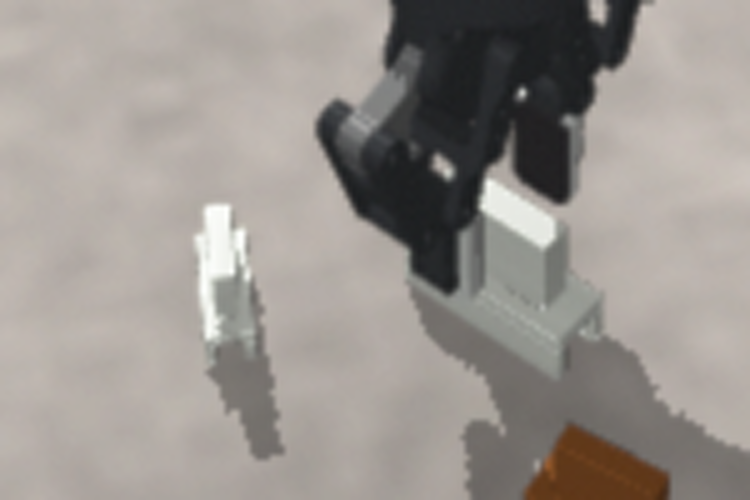

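Emit:
servo_tool(
  commands=[-0.17, -0.17, 0.1, 0, 0.5, -0.17, -0.17, 0.1, 0, 0.5, -0.17, -0.17, 0.1, 0, 0.5],
)

```text
clock: 3.0
eef_pos: [515.8, -248.0, 25.0]
tool_rot: [3.141, 0.001, 2.159]
force: [-0.6, 0.2, -0.4]
width: 42.8
```

Emit:
servo_tool(
  commands=[0, 0, 0, 0, 0.8, 0, 0, 0, 0, 1, 0, 0, 0, 0, 1, 0, 0, 0, 0, 1, 0, 0, 0, 0, 1],
)

```text
clock: 3.42
eef_pos: [515.8, -247.0, 24.6]
tool_rot: [3.141, 0.0, 2.161]
force: [-0.8, 0.6, 3.6]
width: 10.9
```

```bash
python3 snap.py side s3 230 320 150 100 5
```

```text
3.4667 [ 515.77521747 -246.98739196   24.64285362] [3.14122892e+00 2.66700269e-04 2.16066884e+00] [-0.55433574  0.80160917  4.90196776] 10.984388630846944
```

View pics/s3c.png

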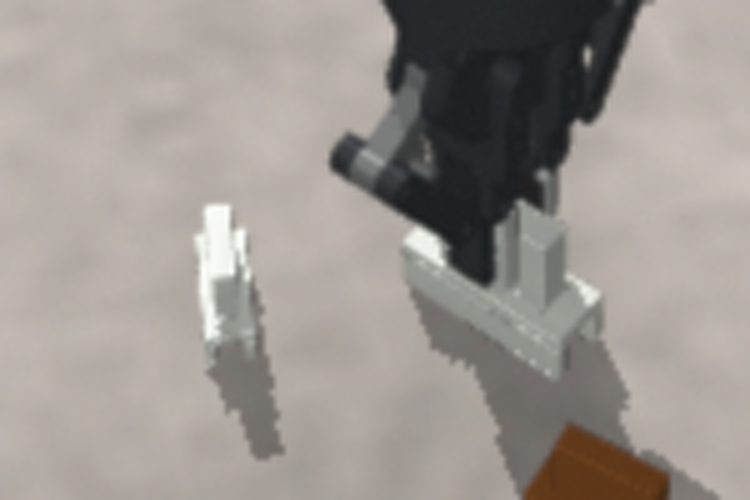

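Emit:
servo_tool(
  commands=[0, 0, -0.3, 0, 1, 0, 0, -1.2, 0, 1, 0, 0, -2.4, 0, 1, 0, 0, -3.6, 0, 1, 0, 0, -4.6, 0, 1, 0.6, 0.6, -5, 0.5, 1, 1.3, 1.3, -5, 1.3, 1, 2.2, 2.2, -5, 2.2, 1, 2.2, 2.2, -5, 2.2, 1],
)

```text
clock: 4.22
eef_pos: [532.1, -161.7, 149.0]
tool_rot: [3.14, -0.006, 1.936]
force: [0.2, 2.2, -2.0]
width: 11.1
```

```bash
python3 snap.py side s4 
```

```text
4.2667 [ 531.36146915 -165.23820018  149.00334863] [ 3.1412843  -0.00345557  1.93706157] [-0.61601749 -0.56055412 -2.56204014] 11.03555127681617
```

View pics/s4.png

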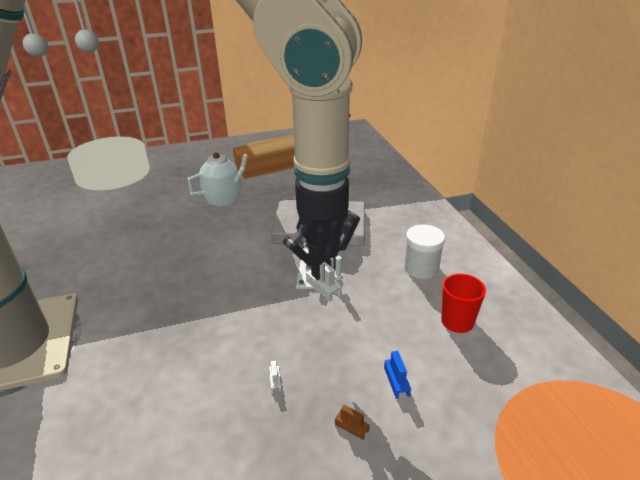

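Emit:
servo_tool(
  commands=[0.6, 0.4, 0, 0.6, 1, 1.5, 1.0, 0, 1.4, 1, 2.5, 1.6, 0, 2.3, 1, 3.5, 2.3, 0, 3.2, 1, 4.5, 2.9, 0, 4.1, 1, 5.5, 3.6, 0, 5.0, 1, 6.5, 4.2, 0, 5.9, 1, 7.4, 4.8, 0, 6.6, 1, 7.96, 5.18, 0, 6.98, 1, 7.96, 5.18, 0, 6.98, 1],
)

```text
clock: 5.1
eef_pos: [582.2, 66.7, 148.4]
tool_rot: [-3.14, -0.002, 1.205]
force: [0.8, 1.0, -2.6]
width: 11.0
```

Emit:
servo_tool(
  commands=[0, 0, 0, 0, 1, 0, 0, 0, 0, 1],
)

```text
clock: 5.27
eef_pos: [581.5, 59.6, 149.2]
tool_rot: [-3.141, 0.001, 1.199]
force: [-0.7, -1.1, -2.1]
width: 10.9
```

```bash
python3 snap.py wrist w5;python3 snap.py side s5 270 150 120 120 5;python3 snap.py top t5 230 180 120 90 6 
```

```text
5.3167 [581.56860815  59.10659381 149.3274865 ] [-3.14156351e+00  1.19315949e-03  1.19747711e+00] [-0.50934245 -0.83367116 -2.4187459 ] 11.050135744125685
5.3667 [581.62163025  59.06723406 149.38594448] [-3.14156217e+00  8.72463945e-04  1.19691626e+00] [ 0.36688361 -0.18205197 -1.09332978] 10.724710163894496
5.4167 [581.70360576  59.22017678 149.41375203] [3.14158026e+00 5.81222104e-04 1.19684833e+00] [ 0.04820396 -0.10954494 -2.22087588] 10.81944699334985
```

View pics/w5.png

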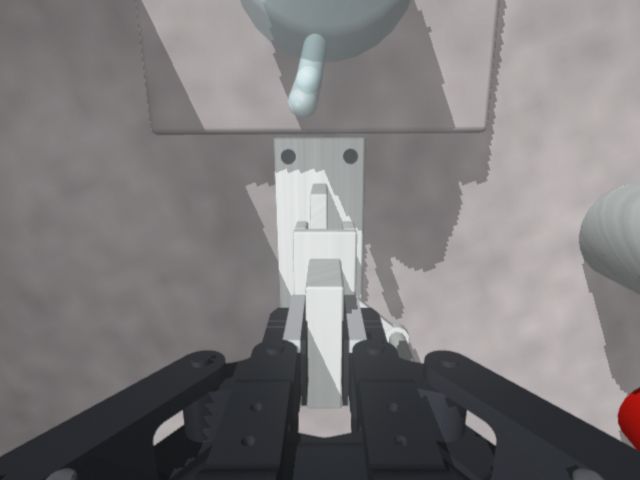

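View pics/s5c.png

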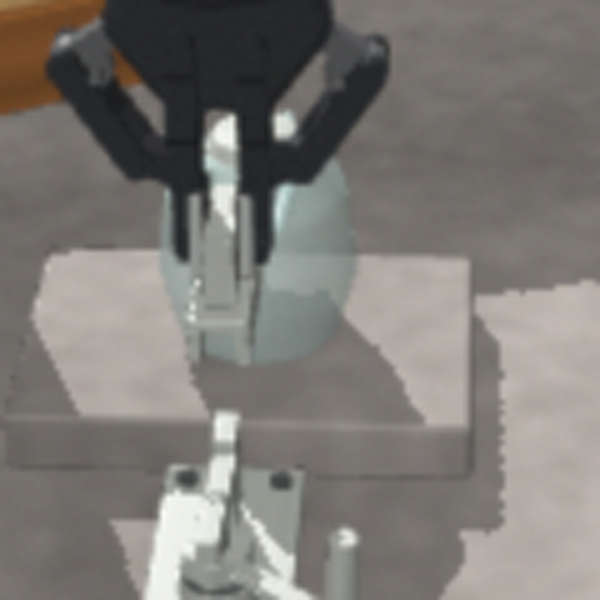

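View pics/t5c.png

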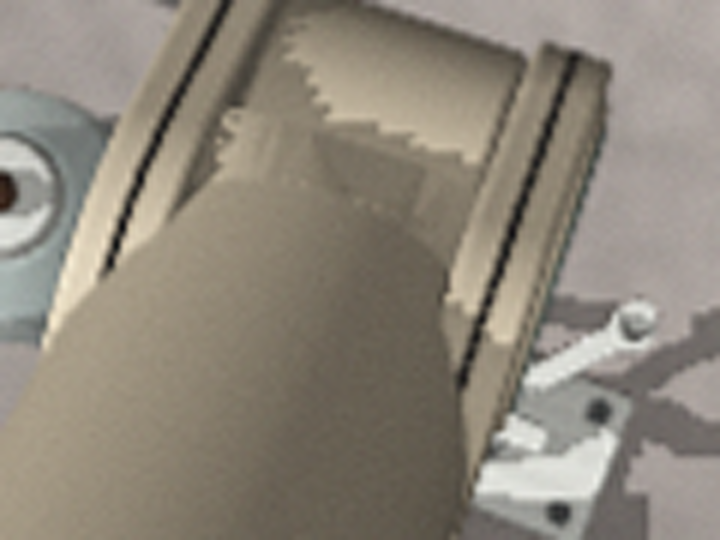

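```bash
python3 -c "
import cv2
t=cv2.imread('pics/w5.png');cv2.imwrite('pics/w5c.png',cv2.resize(t[125:275,260:380],None,fx=5,fy=5,interpolation=cv2.INTER_CUBIC))"
```

```text
(no output)
```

View pics/w5c.png

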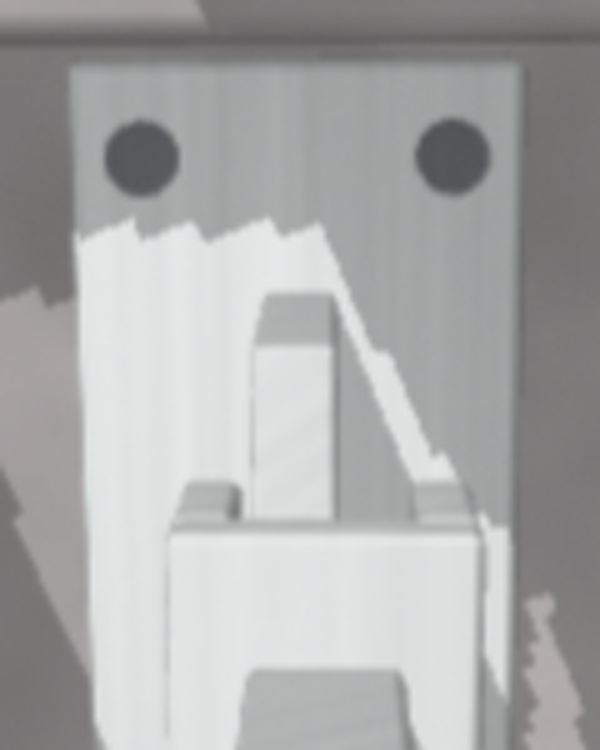

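```bash
python3 - <<'E'
from h import *
w=cam("w5"); u=lambda p:uncrop(p,(260,125),5)
s=(w,u([(70,62),(522,62),(254,345),(334,343)]),[(93,31,8),(93,-31,8),(62,5,58),(62,-5,58)])
v,e=fit([s],[568,34,1.206]);print("stand",v,e)
v0=fit([(s[0],s[1][:2],s[2][:2])],[568,34,1.206])[0];print("plate only",v0)
zt=149.4-24.6+20
k=(w,u([(170,532),(480,530)]),[(32,12,zt),(32,-12,zt)])
vk,e=fit([k],[581,59,1.2]);print("keeper",vk,e)
hx,hy=v[0]+35*np.cos(v[2]),v[1]+35*np.sin(v[2])
for tgt in (np.array([hx,hy]),np.array([581.,66.9])):
  d=tgt-vk[:2]; y=1.197; print("move",d@[np.cos(y),np.sin(y)],d@[np.sin(y),-np.cos(y)],"yaw",v[2]-vk[2], tgt)
# lug predicted centre under stand from side/top
E
```

```text
stand [567.8748195  33.3524145   1.2017319] ['-0.78', '-0.42', '1.29', '-0.77', '-0.85', '0.37', '0.57', '0.71']
plate only [567.25838084  33.16289492   1.1981307 ]
keeper [582.11396479  59.71548303   1.20486423] ['-1.44', '0.02', '1.44', '0.01']
move 5.257511228870487 -3.7949838460933196 yaw -0.0031323286120248373 [580.50082484  65.99569849]
move 6.2816436784915135 -3.6604855378821664 yaw -0.0031323286120248373 [581.   66.9]
```

Emit:
servo_tool(
  commands=[0.15, -0.08, 0.3, 0, 1, 0.26, -0.145, 1.0, 0, 1, 0.26, -0.145, 1.8, 0, 1, 0.26, -0.145, 2.2, 0, 1, 0.26, -0.145, 2.2, 0, 1, 0.26, -0.145, 2.2, 0, 1],
)

```text
clock: 5.92
eef_pos: [580.6, 67.9, 93.9]
tool_rot: [-3.141, 0.001, 1.198]
force: [0.5, -0.4, -1.6]
width: 11.0
```

```bash
python3 snap.py wrist w6 260 100 120 150 5;python3 snap.py side s6 290 190 80 80 8
```

```text
5.9667 [581.32650155  67.89953781  94.64447544] [3.14093176e+00 1.03991181e-04 1.19844829e+00] [-0.03897755  0.43208187 -2.45575605] 10.883941625394177
6.0167 [581.66799119  67.98803134  95.0765425 ] [ 3.14011562e+00 -4.03228174e-04  1.19853248e+00] [-0.23614006  0.82499491 -2.00301539] 11.067017137584148
```

View pics/w6c.png

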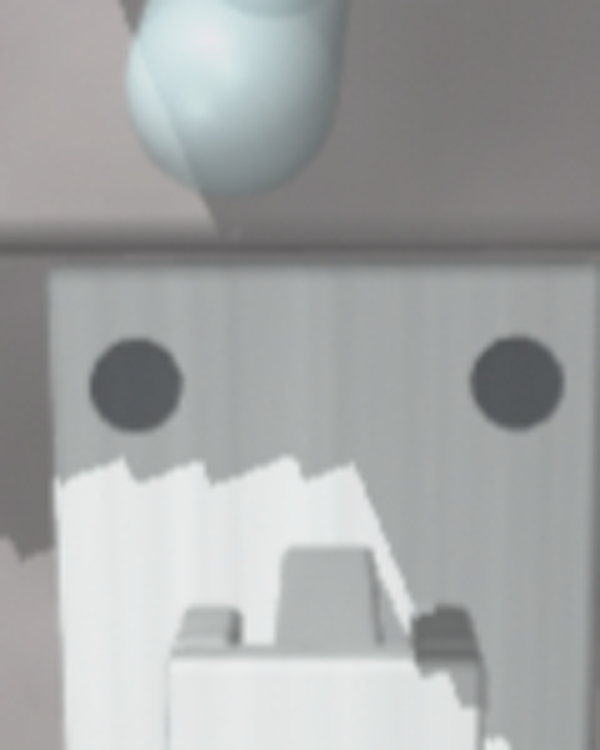

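View pics/s6c.png

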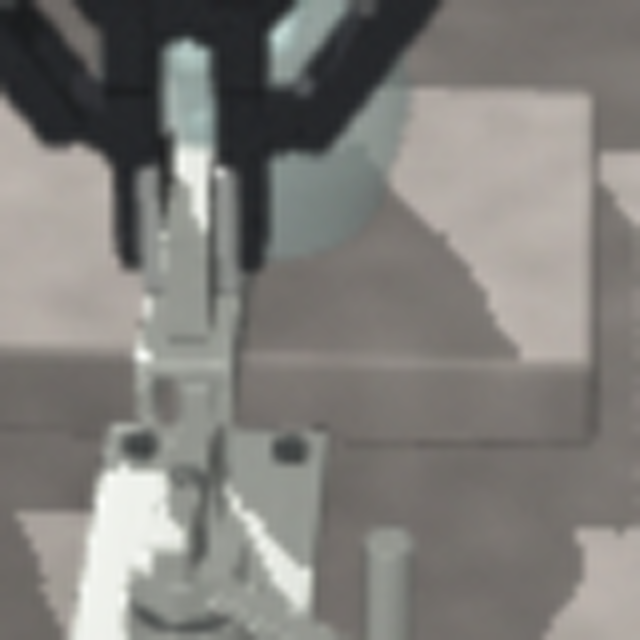

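```bash
python3 - <<'E'
from h import *
w=cam("w6"); u=lambda p:uncrop(p,(260,100),5)
s=(w,u([(50,268),(597,266),(286,548),(373,548)]),[(93,31,8),(93,-31,8),(62,5,8),(62,-5,8)])
v,e=fit([s],[568,34,1.206]);print("stand",v,e)
print("at z58?",fit([(s[0],s[1],[(93,31,8),(93,-31,8),(62,5,58),(62,-5,58)])],[568,34,1.206]))
for zb in(70,72,74):
  k=(w,u([(170,657),(485,657)]),[(32,12,zb+20),(32,-12,zb+20)])
  vk,e=fit([k],[581,67,1.2])
  d=v[:2]+35*np.array([np.cos(v[2]),np.sin(v[2])])-vk[:2]; y=1.1985; print(vk,e,"move",d@[np.cos(y),np.sin(y)],d@[np.sin(y),-np.cos(y)],v[2]-vk[2])
S=np.array([568.2,34.]);y=1.204
for x in(40,62):
  for q in(5,-5):
    for z in (8,58):
      P=[S[0]+x*np.cos(y)-q*np.sin(y),S[1]+x*np.sin(y)+q*np.cos(y),z];print(x,q,z,(proj(P,*w)-[260,100])*5)
E
```

```text
stand [568.00350605  32.9626291    1.20266996] ['-1.20', '0.20', '2.98', '0.04', '-0.22', '-0.05', '0.03', '-0.13']
at z58? (array([575.50189794,  39.33695878,   1.26791874]), ['-4.10', '-11.92', '0.98', '-19.85', '-1.14', '3.08', '3.96', '1.53'])
[581.23813276  68.09269622   1.19812616] ['-1.04', '0.02', '1.04', '0.02'] move -2.5379356385547327 0.3048217723130729 0.004543791127022301
[581.41767097  68.55351723   1.1981259 ] ['-1.49', '0.02', '1.49', '0.02'] move -3.0324958677791627 0.3052090467412686 0.004544053308044749
[581.5971684   69.01480936   1.19812583] ['-1.96', '0.02', '1.95', '0.02'] move -3.527480115375793 0.30580568087482624 0.004544128413437765
40 5 8 [[282.63544509 723.75151266]]
40 5 58 [[271.81104186 871.09270014]]
40 -5 8 [[368.74975373 723.2704096 ]]
40 -5 58 [[379.78394853 870.51642601]]
62 5 8 [[280.39801439 536.76779188]]
62 5 58 [[268.63180455 639.92928614]]
62 -5 8 [[368.75178524 536.24617956]]
62 -5 58 [[380.1487544  639.29040819]]
```

Emit:
servo_tool(
  commands=[-0.06, 0.01, 0.2, -0.05, 1, -0.06, 0.01, 0.4, -0.05, 1, -0.06, 0.01, 0.6, -0.05, 1, -0.06, 0.01, 0.6, -0.05, 1],
)

```text
clock: 6.35
eef_pos: [580.0, 67.1, 78.3]
tool_rot: [-3.14, 0.0, 1.204]
force: [0.4, -0.2, -3.3]
width: 10.7
```

```bash
python3 snap.py side s7 290 190 80 80 8
```

```text
6.4 [580.18407458  67.00591074  78.69245115] [-3.14063880e+00  3.75903701e-04  1.20433026e+00] [ 0.65342287  0.05820155 -2.29510545] 10.889172410100743
```

View pics/s7c.png

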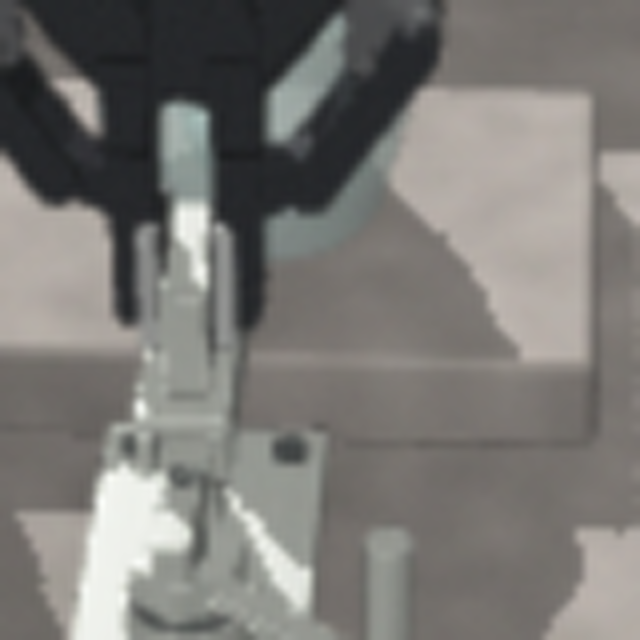

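Emit:
servo_tool(
  commands=[0, 0, 0.15, 0, 1, 0, 0, 0.3, 0, 1, 0, 0, 0.38, 0, 1, 0, 0, 0.42, 0, 1, 0, 0, 0.42, 0, 1],
)

```text
clock: 6.82
eef_pos: [580.5, 66.9, 68.7]
tool_rot: [-3.141, 0.0, 1.204]
force: [-0.3, 0.2, -1.6]
width: 10.9
```

```bash
python3 snap.py side s8 290 190 80 80 8;python3 snap.py wrist w8 260 100 120 150 5
```

```text
6.8667 [580.67495626  66.94005031  68.76301383] [ 3.14145231e+00 -6.27743598e-05  1.20426663e+00] [-0.2544324   0.08074749 -2.0788324 ] 10.727924089398089
6.9167 [580.70909359  66.94300501  68.76775244] [ 3.14134387e+00 -3.94715402e-05  1.20435549e+00] [-0.37561394 -0.61018741 -2.31489228] 10.736676220221156
```

View pics/s8c.png

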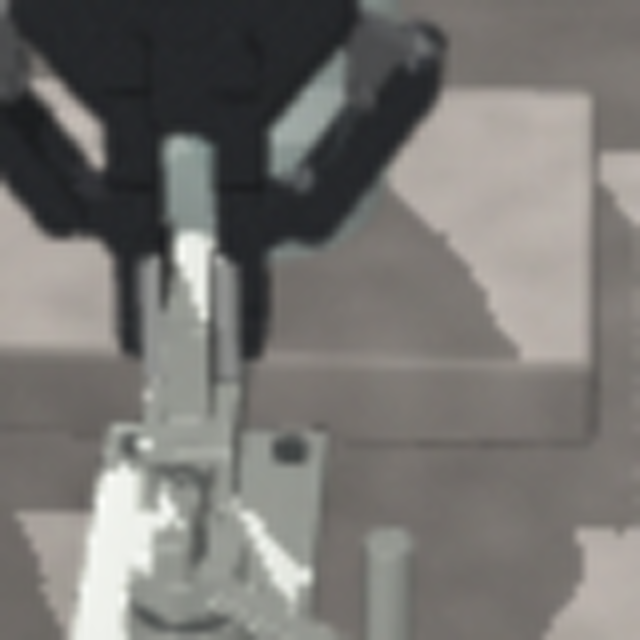

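View pics/w8.png

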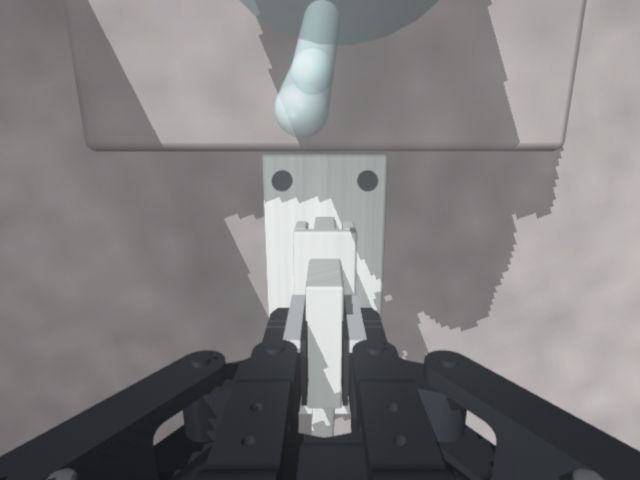

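Emit:
servo_tool(
  commands=[0, 0, 0.04, 0, 1, 0, 0, 0.08, 0, 1, 0, 0, 0.08, 0, 1],
)

```text
clock: 7.17
eef_pos: [580.8, 66.9, 68.6]
tool_rot: [3.141, -0.001, 1.204]
force: [-4.4, -0.0, 12.9]
width: 10.9
```

Emit:
servo_tool(
  commands=[0, 0, 0.03, 0, 1, 0, 0, 0.03, 0, 0.9, 0, 0, 0.03, 0, 0.7, 0, 0, 0.03, 0, 0.5, 0, 0, 0.03, 0, 0.5, 0, 0, -0.5, 0, 0.5, 0, 0, -1.5, 0, 0.5, 0, 0, -2.2, 0, 0.5, 0, 0, -2.2, 0, 0.5],
)

```text
clock: 7.92
eef_pos: [583.0, 66.7, 124.8]
tool_rot: [3.136, -0.002, 1.204]
force: [0.7, -0.3, 0.5]
width: 42.8
```

```bash
python3 snap.py side s9 290 190 80 80 8;python3 snap.py wrist w9
```

```text
7.9667 [582.03344164  66.94594803 123.20737334] [ 3.13831005e+00 -1.50203870e-03  1.20452924e+00] [ 0.22765992  0.28195192 -1.57829212] 42.79274172791551
8.0167 [580.91342742  67.122636   121.99485096] [ 3.14075205e+00 -5.44554679e-04  1.20463014e+00] [ 0.26181626  0.1763487  -0.90517343] 42.78321004534523
```

View pics/s9c.png

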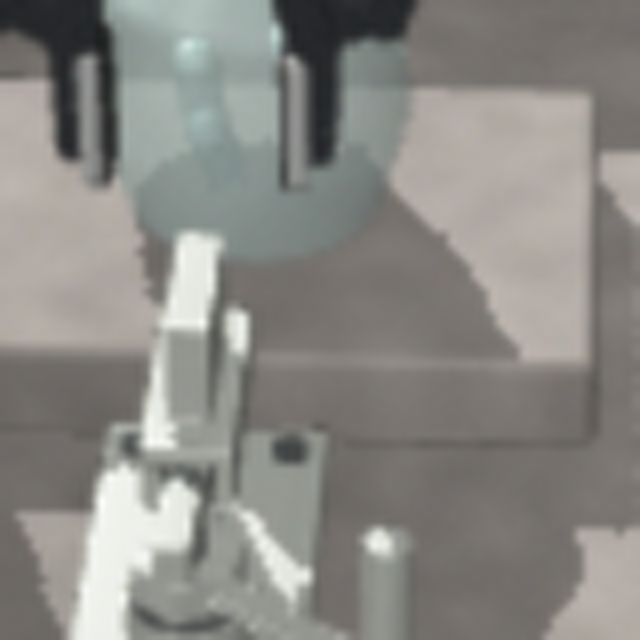

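View pics/w9.png

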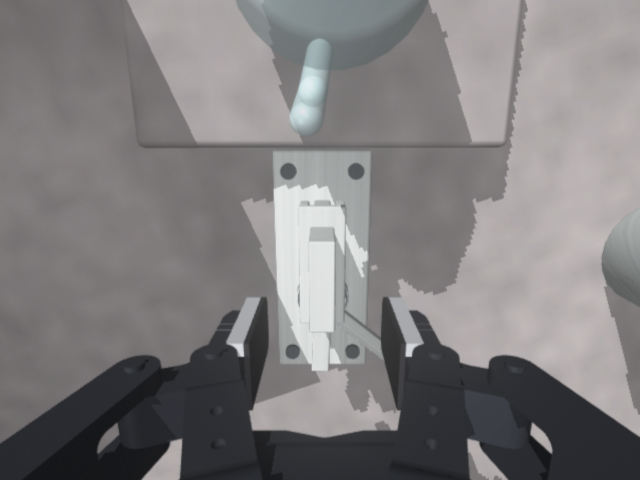

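Emit:
servo_tool(
  commands=[-0.3, 0.2, 0, -0.9, 0.5, -0.7, 0.5, 0, -1.8, 0.5, -1.2, 0.8, 0, -2.7, 0.5, -1.7, 1.1, 0, -3.6, 0.5, -2.2, 1.4, 0, -4.5, 0.5, -2.6, 1.7, 0, -5.4, 0.5, -2.9, 1.9, 0, -6.3, 0.5, -3.1, 2.05, 0, -7.2, 0.5, -3.23, 2.14, 0, -8.27, 0.6, -3.23, 2.14, 0, -8.27, 0.6],
)

```text
clock: 8.85
eef_pos: [600.9, -29.0, 120.4]
tool_rot: [-3.14, -0.001, 2.071]
force: [-0.1, 0.3, 0.9]
width: 33.9
```

Emit:
servo_tool(
  commands=[0, 0, 0, 0, 0.6, 0, 0, 0, 0, 0.6, 0, 0, 0, 0, 0.6],
)

```text
clock: 9.1
eef_pos: [601.3, -26.9, 121.3]
tool_rot: [-3.141, -0.001, 2.069]
force: [-0.8, -0.7, 0.4]
width: 34.3
```

```bash
python3 snap.py wrist w10; python3 snap.py side s10 270 170 120 120 5
```

```text
9.15 [601.34661008 -26.88469327 121.37246531] [-3.14101052e+00 -4.94478201e-04  2.06991692e+00] [ 0.02435848 -0.20470838  0.5951337 ] 33.87507135881853
9.2 [601.47911296 -26.91518888 121.54521352] [-3.14127275e+00 -2.90408892e-04  2.07025901e+00] [-0.18793855 -0.22713136 -1.13215327] 33.858849064529586
```

View pics/w10.png

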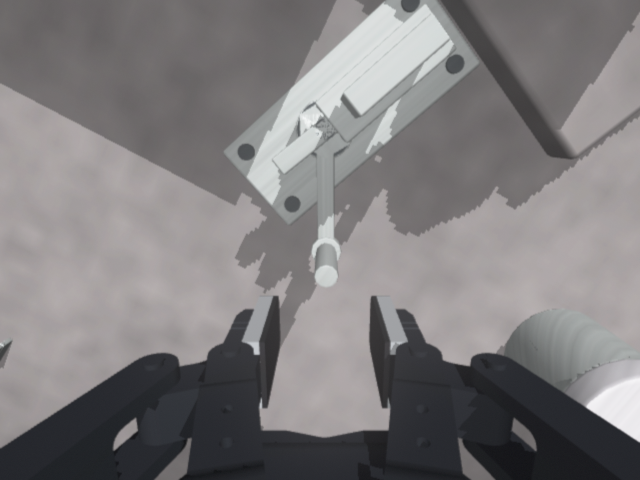

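View pics/s10c.png

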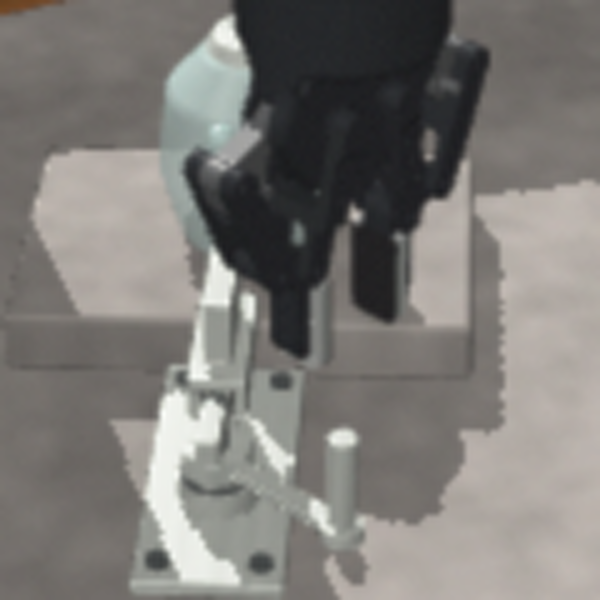

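```bash
python3 - <<'E'
from h import *
w=cam("w10"); b=back((326,276),74,*w); d=b[:2]-[568.3,34]; print(b,np.hypot(*d),np.arctan2(d[1],d[0]))
E
```

```text
[602.19623627 -27.53458334  74.        ] 70.25282755755457 -1.06730186814008
```

Emit:
servo_tool(
  commands=[0.0, 0, 0.4, 0, 0.6, 0, 0, 1.1, 0, 0.6, 0, 0, 1.9, 0, 0.6, 0, 0, 2.6, 0, 0.6, 0, 0, 3.0, 0, 0.6, 0, 0, 3.1, 0, 0.6, 0, 0, 3.1, 0, 0.6],
)

```text
clock: 9.78
eef_pos: [601.1, -27.5, 43.4]
tool_rot: [-3.14, -0.001, 2.07]
force: [0.5, -0.6, -0.1]
width: 34.3
```

Emit:
servo_tool(
  commands=[0, 0, 0, 0, 0.72, 0, 0, 0, 0, 0.72, 0, 0, 0, 0, 0.72],
)

```text
clock: 10.03
eef_pos: [602.4, -27.7, 45.3]
tool_rot: [3.14, 0.001, 2.07]
force: [0.6, 0.4, -0.4]
width: 24.1
```

```bash
python3 snap.py wrist w11;python3 snap.py side s11 270 170 120 120 5
```

```text
10.0833 [602.25920711 -27.59755453  45.17280341] [3.14015737e+00 7.81600144e-04 2.07045613e+00] [0.78874822 0.24334479 0.14703107] 24.024631941401143
10.1333 [602.15627913 -27.56608329  45.06715667] [3.14034857e+00 6.60757957e-04 2.07046250e+00] [0.27320388 0.12714248 0.60371915] 23.82008146048515
```

View pics/w11.png

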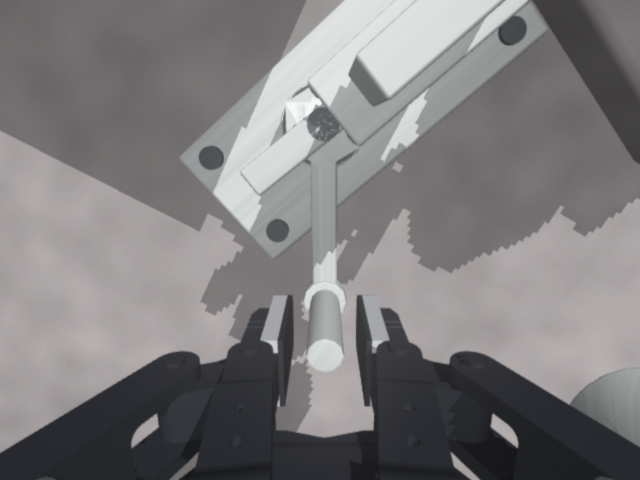

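View pics/s11c.png

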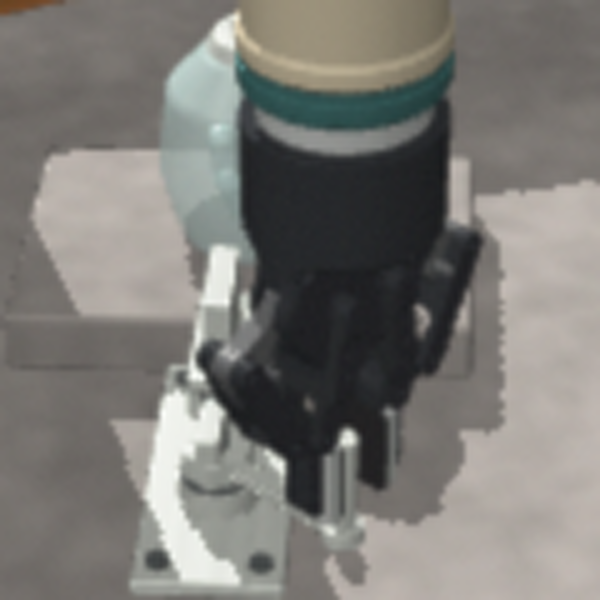

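Emit:
servo_tool(
  commands=[0.003, -0.126, 0, 0.43, 0.72, 0.011, -0.252, 0, 0.86, 0.72, 0.025, -0.377, 0, 1.29, 0.72, 0.045, -0.5, 0, 1.72, 0.72, 0.071, -0.625, 0, 2.15, 0.72, 0.1, -0.747, 0, 2.58, 0.72, 0.138, -0.867, 0, 3.01, 0.72, 0.18, -0.986, 0, 3.44, 0.72, 0.225, -1.1, 0, 3.87, 0.72, 0.28, -1.218, 0, 4.3, 0.72],
)

```text
clock: 10.97
eef_pos: [573.5, -35.5, 45.1]
tool_rot: [3.137, -0.0, 1.619]
force: [2.9, 1.0, -0.1]
width: 23.8
```

```bash
python3 snap.py wrist w12; python3 snap.py side s12 270 170 120 120 5
```

```text
11.0167 [572.62625921 -35.73340307  44.99595087] [3.13854793e+00 1.34189686e-04 1.61634443e+00] [ 1.81921472  0.31414396 -0.60430495] 24.048875013353033
11.0667 [572.78507172 -35.76153619  44.95397261] [3.13878444e+00 2.44576369e-04 1.62018767e+00] [2.74138035 1.57003625 0.33865603] 23.797961974923542
```

View pics/w12.png

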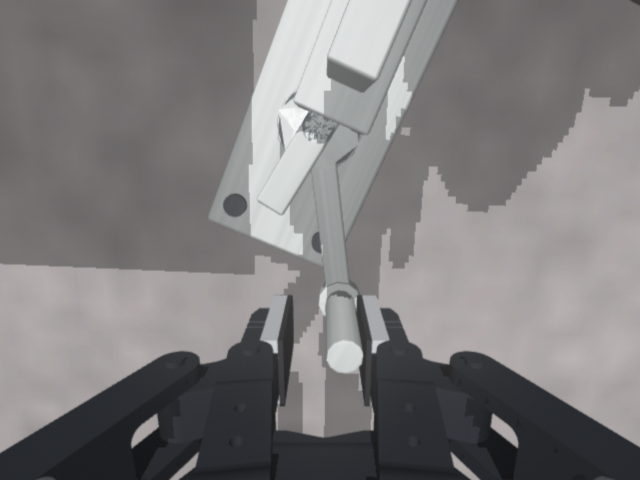

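View pics/s12c.png

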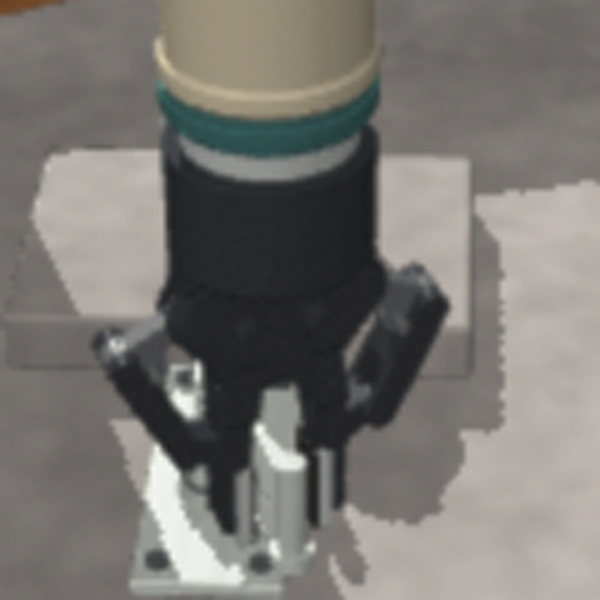

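Emit:
servo_tool(
  commands=[0.001, -0.084, 0, 0.286, 0.72, 0.005, -0.168, 0, 0.573, 0.72, 0.011, -0.252, 0, 0.86, 0.72, 0.02, -0.335, 0, 1.146, 0.72, 0.031, -0.418, 0, 1.432, 0.72, 0.045, -0.5, 0, 1.72, 0.72, 0.062, -0.584, 0, 2.0, 0.72, 0.08, -0.666, 0, 2.29, 0.72, 0.1, -0.747, 0, 2.58, 0.72],
)

```text
clock: 11.82
eef_pos: [552.6, -34.6, 44.3]
tool_rot: [3.141, 0.0, 1.347]
force: [2.5, -0.2, 1.0]
width: 24.3
```

```bash
cat > st.py <<'E'
from cell import ctrl
import numpy as np
s=ctrl.read_state(); p=s["eef_pos"]; y=s["tool_rot"][2]; f=s["force"]
print(s["clock"].__round__(2),p.round(1),"yaw",round(y,3),"f",f.round(1),"push(ty)",(f[:2]@[np.sin(y),-np.cos(y)]).round(2),"fx",(f[:2]@[np.cos(y),np.sin(y)]).round(2),"r",np.hypot(p[0]-568.3,p[1]-34).round(1),"ang",np.arctan2(p[1]-34,p[0]-568.3).round(3))
E
python3 st.py
```

```text
11.82 [552.6 -34.6  44.3] yaw 1.347 f [ 2.5 -0.2  1. ] push(ty) 2.48 fx 0.38 r 70.4 ang -1.795
```

Emit:
servo_tool(
  commands=[0.0, -0.04, 0, 0.13, 0.72, 0.001, -0.08, 0, 0.27, 0.72, 0.003, -0.12, 0, 0.41, 0.72, 0.005, -0.16, 0, 0.55, 0.72, 0.008, -0.2, 0, 0.69, 0.72, 0.011, -0.24, 0, 0.83, 0.72, 0.014, -0.28, 0, 0.955, 0.72],
)

```text
clock: 12.4
eef_pos: [546.0, -32.8, 44.3]
tool_rot: [3.141, 0.0, 1.248]
force: [2.8, -1.4, 1.3]
width: 24.0
```

```bash
python3 st.py
```

```text
12.4 [546.  -32.8  44.3] yaw 1.248 f [ 2.8 -1.4  1.3] push(ty) 3.1 fx -0.4 r 70.4 ang -1.894
```

Emit:
servo_tool(
  commands=[0.0, -0.028, 0, 0.096, 0.72, 0.001, -0.056, 0, 0.19, 0.72, 0.001, -0.084, 0, 0.287, 0.72, 0.002, -0.112, 0, 0.38, 0.72],
)

```text
clock: 12.73
eef_pos: [543.3, -31.8, 44.3]
tool_rot: [3.141, 0.0, 1.209]
force: [3.0, -1.5, 1.4]
width: 23.7
```

```bash
python3 st.py
```

```text
12.73 [543.3 -31.8  44.3] yaw 1.209 f [ 3.  -1.5  1.4] push(ty) 3.32 fx -0.38 r 70.4 ang -1.933
```

Emit:
servo_tool(
  commands=[0.0, -0.028, 0, 0.096, 0.72, 0.001, -0.056, 0, 0.19, 0.72, 0.001, -0.084, 0, 0.287, 0.72, 0.002, -0.112, 0, 0.38, 0.72],
)

```text
clock: 13.07
eef_pos: [540.7, -30.7, 44.3]
tool_rot: [3.142, 0.0, 1.169]
force: [3.7, -1.6, 1.9]
width: 24.2
```

Emit:
servo_tool(
  commands=[0.0, -0.028, 0, 0.096, 0.72, 0.001, -0.056, 0, 0.19, 0.72, 0.001, -0.084, 0, 0.287, 0.72],
)

```text
clock: 13.32
eef_pos: [538.7, -29.9, 44.3]
tool_rot: [3.142, 0.0, 1.139]
force: [1.7, -2.3, 2.4]
width: 23.7
```

Emit:
servo_tool(
  commands=[0.0, -0.028, 0, 0.096, 0.72, 0.001, -0.056, 0, 0.19, 0.72, 0.001, -0.084, 0, 0.287, 0.72, 0.002, -0.112, 0, 0.38, 0.72],
)

```text
clock: 13.65
eef_pos: [536.2, -28.6, 44.2]
tool_rot: [-3.142, 0.0, 1.099]
force: [2.7, -1.7, 1.6]
width: 24.4
```

Emit:
servo_tool(
  commands=[0.0, -0.028, 0, 0.096, 0.72, 0.001, -0.056, 0, 0.19, 0.72, 0.001, -0.084, 0, 0.287, 0.72, 0.002, -0.112, 0, 0.38, 0.72],
)

```text
clock: 13.98
eef_pos: [533.7, -27.3, 44.3]
tool_rot: [-3.142, 0.0, 1.06]
force: [2.2, -2.1, 2.4]
width: 23.8
```

Emit:
servo_tool(
  commands=[0.0, -0.028, 0, 0.096, 0.72, 0.001, -0.056, 0, 0.19, 0.72, 0.001, -0.084, 0, 0.287, 0.72, 0.002, -0.112, 0, 0.38, 0.72],
)

```text
clock: 14.32
eef_pos: [531.3, -25.9, 44.3]
tool_rot: [-3.142, 0.0, 1.02]
force: [2.3, -2.0, 2.8]
width: 24.2
```

Emit:
servo_tool(
  commands=[0.0, -0.028, 0, 0.096, 0.72, 0.001, -0.056, 0, 0.19, 0.72, 0.001, -0.084, 0, 0.287, 0.72, 0.002, -0.112, 0, 0.38, 0.72],
)

```text
clock: 14.65
eef_pos: [528.9, -24.3, 44.3]
tool_rot: [-3.142, 0.0, 0.98]
force: [2.3, -2.9, 2.7]
width: 24.1
```

Emit:
servo_tool(
  commands=[0.0, -0.028, 0, 0.096, 0.72, 0.001, -0.056, 0, 0.19, 0.72, 0.001, -0.084, 0, 0.287, 0.72, 0.002, -0.112, 0, 0.38, 0.72],
)

```text
clock: 14.98
eef_pos: [526.6, -22.7, 44.2]
tool_rot: [-3.141, 0.0, 0.94]
force: [1.3, -2.1, 2.3]
width: 23.8
```

```bash
python3 st.py; python3 snap.py wrist w13
```

```text
14.98 [526.6 -22.7  44.2] yaw 0.94 f [ 1.3 -2.1  2.3] push(ty) 2.28 fx -0.98 r 70.3 ang -2.205
15.0333 [526.4474042  -22.61022683  44.22440783] [-3.14122195e+00  1.67325255e-04  9.40025837e-01] [ 1.78024049 -3.95112623  1.76000522] 24.23427792588168
```

View pics/w13.png

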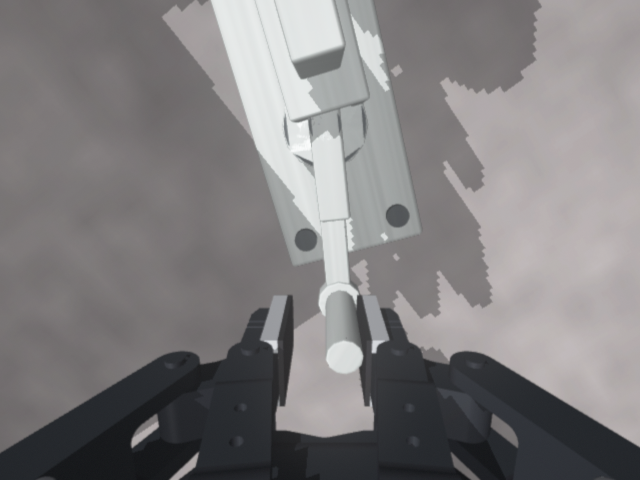

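Emit:
servo_tool(
  commands=[0.0, -0.028, 0, 0.096, 0.72, 0.001, -0.056, 0, 0.19, 0.72, 0.001, -0.084, 0, 0.287, 0.72, 0.002, -0.112, 0, 0.38, 0.72],
)

```text
clock: 15.37
eef_pos: [524.4, -21.0, 44.2]
tool_rot: [-3.141, 0.0, 0.9]
force: [1.6, -2.5, 1.1]
width: 23.8
```

Emit:
servo_tool(
  commands=[0.0, -0.028, 0, 0.096, 0.72, 0.001, -0.056, 0, 0.19, 0.72, 0.001, -0.084, 0, 0.287, 0.72, 0.002, -0.112, 0, 0.38, 0.72],
)

```text
clock: 15.7
eef_pos: [522.3, -19.2, 44.3]
tool_rot: [-3.142, 0.0, 0.861]
force: [2.1, -2.6, 2.3]
width: 24.2
```

Emit:
servo_tool(
  commands=[0.0, -0.028, 0, 0.096, 0.72, 0.001, -0.056, 0, 0.19, 0.72, 0.001, -0.084, 0, 0.287, 0.72, 0.002, -0.112, 0, 0.38, 0.72],
)

```text
clock: 16.03
eef_pos: [520.2, -17.3, 44.3]
tool_rot: [-3.142, 0.0, 0.821]
force: [2.3, -2.2, 1.1]
width: 24.3
```

Emit:
servo_tool(
  commands=[0.0, -0.028, 0, 0.096, 0.72, 0.001, -0.056, 0, 0.19, 0.72, 0.001, -0.084, 0, 0.287, 0.72, 0.002, -0.112, 0, 0.38, 0.72],
)

```text
clock: 16.37
eef_pos: [518.1, -15.4, 44.2]
tool_rot: [-3.141, 0.0, 0.781]
force: [1.2, -2.3, 1.6]
width: 24.4
```

Emit:
servo_tool(
  commands=[0.0, -0.028, 0, 0.096, 0.72, 0.001, -0.056, 0, 0.19, 0.72, 0.001, -0.084, 0, 0.287, 0.72, 0.002, -0.112, 0, 0.38, 0.72],
)

```text
clock: 16.7
eef_pos: [516.3, -13.4, 44.3]
tool_rot: [-3.142, -0.0, 0.741]
force: [1.4, -2.6, 2.5]
width: 24.0
```

Emit:
servo_tool(
  commands=[0.0, -0.028, 0, 0.096, 0.72, 0.001, -0.056, 0, 0.19, 0.72, 0.001, -0.084, 0, 0.287, 0.72, 0.002, -0.112, 0, 0.38, 0.72],
)

```text
clock: 17.03
eef_pos: [515.1, -11.8, 44.4]
tool_rot: [3.14, -0.001, 0.701]
force: [3.5, -3.8, 1.9]
width: 23.8
```

Emit:
servo_tool(
  commands=[0.0, -0.02, 0, 0.05, 0.72, 0.001, -0.04, 0, 0.1, 0.72, 0.001, -0.04, 0, 0.1, 0.72],
)

```text
clock: 17.28
eef_pos: [514.8, -11.3, 44.5]
tool_rot: [3.139, -0.001, 0.691]
force: [3.9, -3.5, 0.4]
width: 24.2
```

```bash
python3 st.py
```

```text
17.28 [514.8 -11.3  44.5] yaw 0.691 f [ 3.9 -3.5  0.4] push(ty) 5.21 fx 0.73 r 70.1 ang -2.439
```

Emit:
servo_tool(
  commands=[0.0, -0.03, 0, 0.05, 0.72, 0.001, -0.06, 0, 0.1, 0.72, 0.001, -0.06, 0, 0.1, 0.72],
)

```text
clock: 17.53
eef_pos: [514.3, -10.6, 44.6]
tool_rot: [3.138, -0.001, 0.68]
force: [4.1, -4.0, 1.6]
width: 23.9
```

```bash
python3 st.py
```

```text
17.53 [514.3 -10.6  44.6] yaw 0.68 f [ 4.1 -4.   1.6] push(ty) 5.75 fx 0.68 r 70.1 ang -2.451
```

Emit:
servo_tool(
  commands=[0.0, -0.03, 0, 0.05, 0.72, 0.001, -0.06, 0, 0.1, 0.72, 0.001, -0.06, 0, 0.1, 0.72],
)

```text
clock: 17.78
eef_pos: [513.8, -10.0, 44.7]
tool_rot: [3.137, -0.001, 0.67]
force: [5.6, -5.6, 0.6]
width: 23.5
```

```bash
python3 st.py
```

```text
17.78 [513.8 -10.   44.7] yaw 0.67 f [ 5.6 -5.6  0.6] push(ty) 7.82 fx 0.9 r 70.0 ang -2.462
```

Emit:
servo_tool(
  commands=[0, 0, 0, 0, 0.72],
)

```text
clock: 17.87
eef_pos: [513.9, -10.0, 44.7]
tool_rot: [3.137, -0.001, 0.67]
force: [4.9, -6.4, -0.4]
width: 24.0
```

Emit:
servo_tool(
  commands=[0, 0, 0, 0, 0.72],
)

```text
clock: 17.95
eef_pos: [513.8, -10.0, 44.7]
tool_rot: [3.137, -0.001, 0.67]
force: [5.2, -5.7, -0.1]
width: 24.2
```

Emit:
servo_tool(
  commands=[0, 0, 0, 0, 0.72],
)

```text
clock: 18.03
eef_pos: [513.9, -10.0, 44.7]
tool_rot: [3.137, -0.001, 0.67]
force: [4.9, -5.1, 0.7]
width: 23.9
```

```bash
python3 st.py; python3 snap.py wrist w14
```

```text
18.03 [513.9 -10.   44.7] yaw 0.67 f [ 4.9 -5.1  0.7] push(ty) 7.05 fx 0.71 r 70.0 ang -2.461
18.0833 [513.86545221 -10.04438788  44.67596504] [ 3.13677634e+00 -1.12465081e-03  6.69568276e-01] [ 4.79198629 -5.90622536  0.75141111] 23.92613760594649
```

View pics/w14.png

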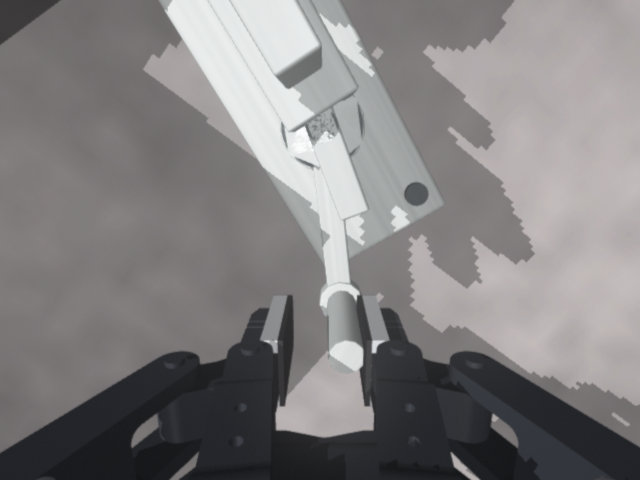

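```bash
python3 -c "
import cv2
t=cv2.imread('pics/w14.png');cv2.imwrite('pics/w14c.png',cv2.resize(t[0:240,180:460],None,fx=2.8,fy=2.5,interpolation=cv2.INTER_CUBIC))"
```

```text
(no output)
```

View pics/w14c.png

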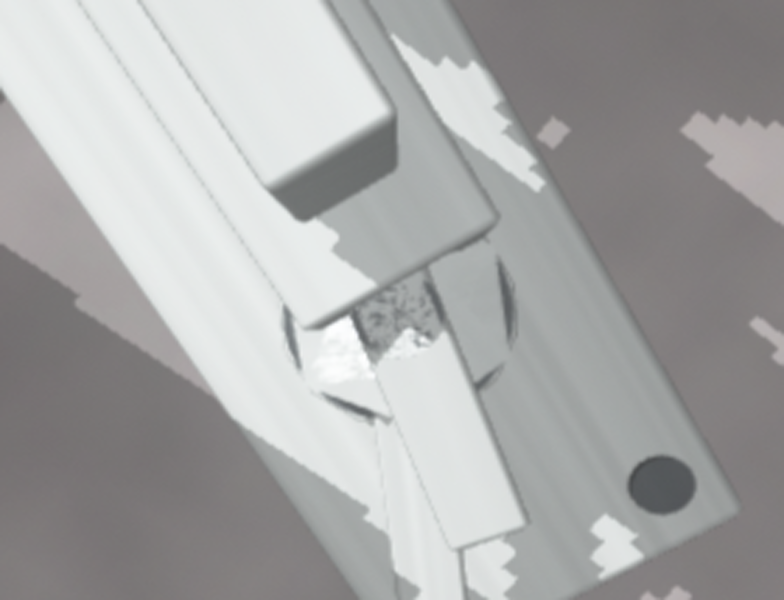

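```bash
python3 - <<'E'
from h import *
w=cam("w14")
def u(p): return np.array([180+(p[0]+.5)/2.8-.5,(p[1]+.5)/2.5-.5])
def ang(a,b,z,n):
    A,B=back(u(a),z,*w)[:2],back(u(b),z,*w)[:2]; d=B-A; print(n,A.round(1),B.round(1),"dir-stand %.3f"%(((np.arctan2(d[1],d[0])-1.204+np.pi/2)%np.pi)-np.pi/2),"len",np.hypot(*d).round(1))
ang((457,548),(378,365),58,"bar L");ang((527,522),(445,335),58,"bar R");ang((457,548),(527,522),58,"bar end (perp)")
ang((308,325),(80,0),64,"kp L");ang((497,215),(370,0),64,"kp R");ang((308,325),(497,215),64,"kp end(perp)")
ang((740,510),(440,0),8,"plate R")
E
```

```text
bar L [549.8  10.3] [562.3  31.6] dir-stand -0.163 len 24.7
bar R [557.4   6.2] [569.7  28.1] dir-stand -0.141 len 25.1
bar end (perp) [549.8  10.3] [557.4   6.2] dir-stand 1.438 len 8.7
kp L [561.6  40.1] [574.9  77.4] dir-stand 0.025 len 39.6
kp R [583.   32.4] [592.1  55.7] dir-stand -0.005 len 25.0
kp end(perp) [561.6  40.1] [583.   32.4] dir-stand -1.552 len 22.7
plate R [576.1 -29.3] [609.3  58.4] dir-stand 0.005 len 93.7
```

Emit:
servo_tool(
  commands=[0.0, -0.03, 0, 0.04, 0.72, 0.001, -0.06, 0, 0.08, 0.72, 0.001, -0.06, 0, 0.08, 0.72],
)

```text
clock: 18.33
eef_pos: [513.4, -9.4, 44.8]
tool_rot: [3.135, -0.001, 0.661]
force: [5.7, -7.2, -0.1]
width: 24.2
```

Emit:
servo_tool(
  commands=[0, 0, 0, 0, 0.72],
)

```text
clock: 18.42
eef_pos: [513.4, -9.4, 44.8]
tool_rot: [3.135, -0.001, 0.661]
force: [5.6, -6.6, 0.5]
width: 24.0
```

Emit:
servo_tool(
  commands=[0, 0, 0, 0, 0.72],
)

```text
clock: 18.5
eef_pos: [513.4, -9.4, 44.8]
tool_rot: [3.135, -0.001, 0.661]
force: [6.3, -7.5, 0.1]
width: 23.8
```

```bash
python3 st.py
```

```text
18.5 [513.4  -9.4  44.8] yaw 0.661 f [ 6.3 -7.5  0.1] push(ty) 9.78 fx 0.4 r 70.0 ang -2.472
```

Emit:
servo_tool(
  commands=[0.0, -0.015, 0, 0.02, 0.72, 0, -0.03, 0, 0.04, 0.72, 0, -0.03, 0, 0.04, 0.72, 0, -0.03, 0, 0.04, 0.72, 0, -0.03, 0, 0.04, 0.72],
)

```text
clock: 18.92
eef_pos: [513.2, -9.1, 44.8]
tool_rot: [3.135, -0.002, 0.656]
force: [5.9, -6.7, -0.6]
width: 24.2
```

```bash
python3 st.py; python3 snap.py side s15 270 170 120 120 5;python3 st.py
```

```text
18.92 [513.2  -9.1  44.8] yaw 0.656 f [ 5.9 -6.7 -0.6] push(ty) 8.94 fx 0.62 r 70.0 ang -2.478
18.9667 [513.17097427  -9.0965118   44.82132174] [ 3.13481211e+00 -1.48452233e-03  6.56522990e-01] [ 5.88601783 -6.1597753  -0.6124582 ] 23.70701721109072
18.97 [513.2  -9.1  44.8] yaw 0.657 f [ 5.9 -6.2 -0.6] push(ty) 8.47 fx 0.9 r 70.0 ang -2.478
```

View pics/s15c.png

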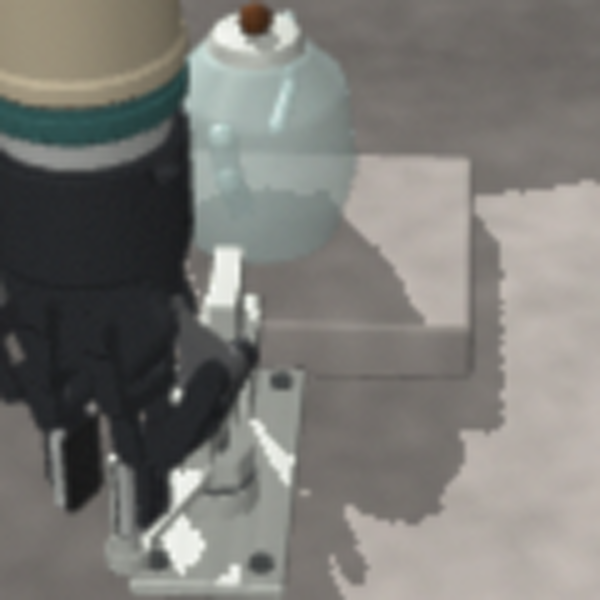

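Emit:
servo_tool(
  commands=[0.0, -0.02, 0, 0.02, 0.72, 0, -0.04, 0, 0.04, 0.72, 0, -0.04, 0, 0.04, 0.72],
)

```text
clock: 19.22
eef_pos: [512.8, -8.7, 44.9]
tool_rot: [3.134, -0.002, 0.652]
force: [5.6, -7.8, -0.1]
width: 24.3
```

Emit:
servo_tool(
  commands=[0, 0, 0, 0, 0.72],
)

```text
clock: 19.3
eef_pos: [512.8, -8.7, 44.9]
tool_rot: [3.134, -0.002, 0.652]
force: [6.4, -8.2, 0.2]
width: 23.7
```

Emit:
servo_tool(
  commands=[0, 0, 0, 0, 0.72],
)

```text
clock: 19.38
eef_pos: [512.9, -8.7, 44.9]
tool_rot: [3.134, -0.002, 0.652]
force: [5.9, -8.1, 0.6]
width: 23.9
```

```bash
python3 st.py; python3 snap.py wrist w16
```

```text
19.38 [512.9  -8.7  44.9] yaw 0.652 f [ 5.9 -8.1  0.6] push(ty) 10.02 fx -0.22 r 70.0 ang -2.485
19.4333 [512.87139837  -8.68693737  44.90139807] [ 3.13394589e+00 -1.68213668e-03  6.52065964e-01] [ 6.01003958 -7.76571619 -0.54703588] 23.954797326741023
```

View pics/w16.png

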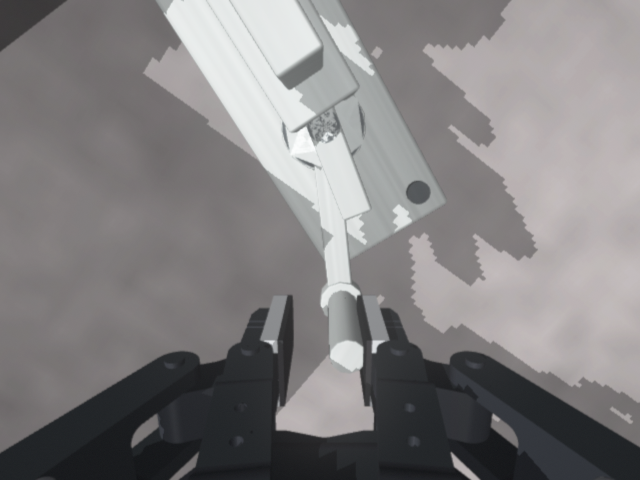

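Emit:
servo_tool(
  commands=[0, 0.08, 0, 0, 0.72, 0, 0.16, 0, 0, 0.72, 0, 0.24, 0, 0, 0.72, 0, 0.32, 0, 0, 0.72, 0, 0.4, 0, 0, 0.72, 0, 0.46, 0, 0, 0.72, 0, 0.46, 0, 0, 0.72, 0, 0.46, 0, 0, 0.72],
)

```text
clock: 20.1
eef_pos: [515.9, -14.1, 43.9]
tool_rot: [-3.139, 0.001, 0.655]
force: [0.4, 0.2, -0.9]
width: 24.0
```

```bash
python3 st.py; python3 snap.py wrist w17
```

```text
20.1 [515.9 -14.1  43.9] yaw 0.655 f [ 0.4  0.2 -0.9] push(ty) 0.13 fx 0.46 r 71.1 ang -2.399
20.15 [516.00627662 -14.09269685  43.97827657] [-3.13964282e+00  8.54447383e-04  6.54690641e-01] [1.27577386 0.08304238 0.98294711] 24.14671249418377
```

View pics/w17.png

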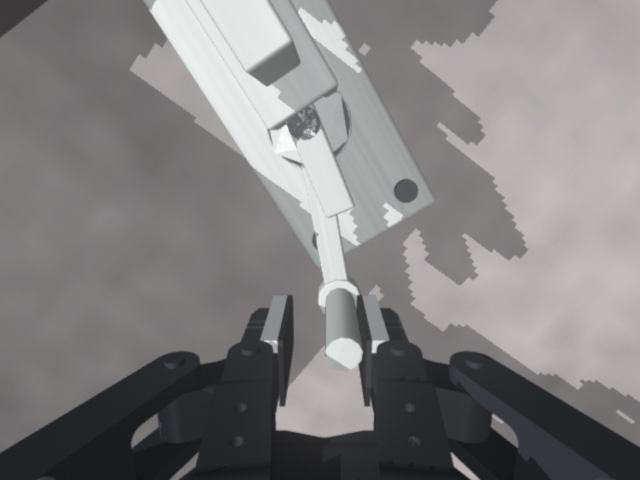

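Emit:
servo_tool(
  commands=[0, 0.08, 0, 0, 0.72, 0, 0.15, 0, 0, 0.72, 0, 0.15, 0, 0, 0.72],
)

```text
clock: 20.4
eef_pos: [519.0, -17.9, 44.1]
tool_rot: [-3.141, 0.001, 0.654]
force: [0.2, -0.5, -0.3]
width: 24.3
```

Emit:
servo_tool(
  commands=[0, 0, -0.2, 0, 0.72, 0, 0, -0.7, 0, 0.72, 0, 0, -1.5, 0, 0.72, 0, 0, -2.5, 0, 0.72, 0, 0, -3.7, 0, 0.72, 0, 0, -4.9, 0, 0.72, 0, 0, -6, 0, 0.72, 0, 0, -6.5, 0, 0.72, 0, 0, -6.5, 0, 0.72],
)

```text
clock: 21.15
eef_pos: [520.8, -18.1, 209.9]
tool_rot: [3.139, -0.005, 0.654]
force: [0.3, 0.5, -0.2]
width: 24.2
```

Emit:
servo_tool(
  commands=[-0.8, 0.5, 0, 0, 0.72, -2, 1.2, 0, 0, 0.72, -3.2, 2, 0, 0, 0.72, -4, 2.5, 0, 0, 0.72, -4.2, 2.7, 0, 0, 0.72, -4.2, 2.7, 0, 0, 0.72],
)

```text
clock: 21.65
eef_pos: [475.9, -137.1, 206.5]
tool_rot: [-3.141, 0.001, 0.65]
force: [0.1, -0.2, 0.5]
width: 23.9
```

```bash
python3 st.py; python3 snap.py side s18 270 130 120 150 5; python3 snap.py top t18 230 180 120 90 6
```

```text
21.65 [ 475.9 -137.1  206.5] yaw 0.65 f [ 0.1 -0.2  0.5] push(ty) 0.23 fx -0.1 r 194.5 ang -2.066
21.7 [ 476.66183546 -135.15277669  206.30387925] [-3.14028757e+00  1.49264560e-04  6.52656184e-01] [-0.48776817  0.16112808  1.00382681] 23.98478541326583
21.75 [ 477.10892156 -133.96122027  206.19800612] [-3.13985220e+00 -9.73547556e-05  6.54964136e-01] [-0.20117847  1.01803771  0.28043398] 24.170791014991142
```

View pics/s18c.png

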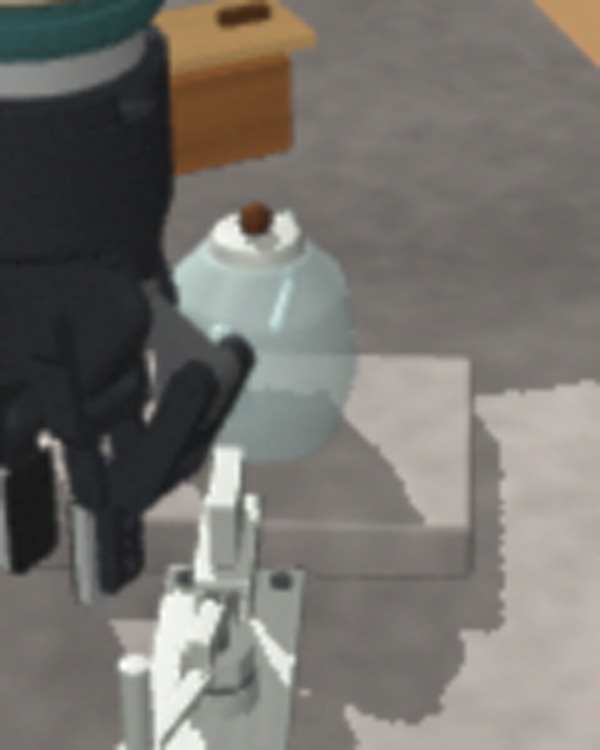

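View pics/t18c.png

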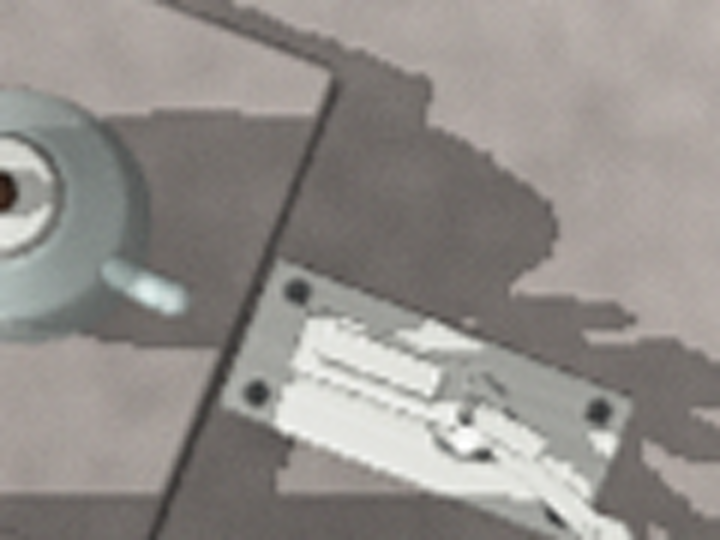

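View pics/s18.png

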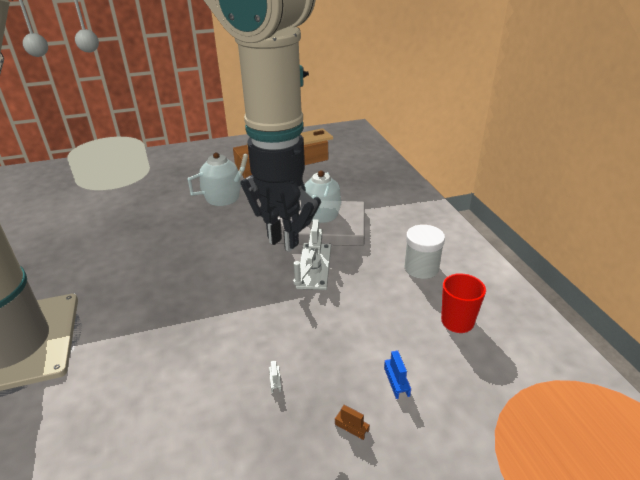

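Emit:
servo_tool(
  commands=[0, 0, 0, 0, 0.72, 0, 0, 0, 0, 0.72, 0, 0, 0, 0, 0.72, 0, 0, 0, 0, 0.72],
)

```text
clock: 22.08
eef_pos: [477.3, -134.3, 206.6]
tool_rot: [-3.141, 0.0, 0.656]
force: [-0.1, 0.4, -0.1]
width: 23.6
```

```bash
python3 st.py; python3 -c "
from cell import ctrl
print(ctrl.finish_job())"
```

```text
22.08 [ 477.3 -134.3  206.6] yaw 0.656 f [-0.1  0.4 -0.1] push(ty) -0.35 fx 0.15 r 191.3 ang -2.067
the job is handed in; nothing more can be done
None
```

The keeper is fully down over the crossbar and lug, the lever nut is jammed, and I handed the job in at 22 s with the arm clear. No verdict was reported.

- **Keeper:** I fitted the larger white one. It met about 13 N at home height. The last side picture shows the fin at the same place as just after release, within about 1 px.
- **Nut:** I pushed the pin clockwise about 1.3 rad at about 3 N until it jammed. I then raised the force in small steps to about 10 N, and the highest single reading was 10.0 N. After I backed off, the force fell to about zero.
- **Screw:** The crossbar took up the keeper's play and turned clockwise to about 0.15 rad from the lug line, measured at about 7.5 N and not again at 10 N. The later pictures show no visible change, and the limit is 0.3 rad. The keeper itself stayed within about 0.03 rad of the stand's line.
- **Bystanders:** The teapots, cup and tin look unmoved in the last pictures. I compared them by eye only.
- **Disagreement:** While jamming, the tool travelled farther than the arm's springiness would give for the measured force. I put this down to the crossbar's play and give in the fingers, and I went by the force reading.

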